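# Pack the cheese tray head to tail

## Task

Two cheese wedges are still on the cutting board: pack them into the empty upper part of the sloping wooden tray beside the two that are already there. Turn them head to tail (thick end next to thin end, slanting sides together, flat sides outward) so that all four fill the tray as one rectangle, each standing flat on the tray's floor. Leave the wine bottle, jar, tumblers and ramekin standing where they are.

Things in the scene. Friction and masses are not known exactly. Their poses are not given: they have to be found in the camera images.
- tray: Wooden tray on a dark riser, sloping 28 degrees, low edge roughly towards the robot. Origin: middle of its inner floor. x up the slope, y level to the left, z square to the floor. Inner floor 148 mm (x) by 68 mm (y); walls 6 mm thick, 10 mm high. Two packed wedges fill x from -74 to about -3 mm; the rest takes two more with about 7 mm to spare. Friction holds wedges on the slope.
- slot_low (a point): Fixed point in the tray (x 16, y 0, z 25 mm in its frame; same axes): where the mid point of the third wedge goes, flat side down the slope against the packed ones, thick end to the tray's -y (wedge's y along the tray's x).
- slot_high (a point): Fixed point in the tray (x 54, y 0, z 25 mm in its frame; same axes): where the mid point of the last wedge goes, the other way round: flat side up the slope by the upper wall, thick end to the tray's +y (wedge's y along the tray's -x).
- wedge_a_mid (a point): Cheese wedge, 50 mm tall, 115 g. From above a right-angled trapezoid: parallel ends 60 mm apart, thick end 50 mm wide (x = +30), thin end 20 mm (x = -30); flat side at y = -17.5 mm, slanting side from y = +32.5 (thick end) to +2.5 (thin end). Point: half length, half height (25 mm up). x to the thick end, y to the slanting side, z up out of its top. Stands loose on the cutting board.
- wedge_b_mid (a point): Another wedge, same shape and axes as wedge_a, loose on the cutting board (270 mm square, 15 mm thick, flat on the counter). The wedges are identical; either may go into either place. Easily gripped by the two parallel ends (60 mm apart along x), at about y = -4 mm, high enough for the fingertips to clear the tray's walls.
- packed_low_mid (a point): Wedge already in the tray, lowest on the slope, loose; same shape and axes as wedge_a. Thick end to the tray's -y, flat side down the slope.
- packed_high_mid (a point): Wedge already in the tray, loose, nested above packed_low; same shape and axes as wedge_a. Thick end to the tray's +y, flat side up the slope.
- jar_mid (a point): Jam jar, 56 mm across, 75 mm tall, on the counter; this point is at half its height. Bystander.
- tumbler0_rim (a point): Glass tumbler, 72 mm across, 95 mm tall, on the counter; this point is the centre of its mouth. Bystander.
- tumbler1_rim (a point): A second, identical tumbler; the centre of its mouth. Bystander.
- ramekin_rim (a point): White ramekin, 60 mm across, 35 mm tall, on the far part of the cutting board; the centre of its mouth. Bystander. (A cheese knife, 12 mm high, lies beside it.)
- wine_mid (a point): Wine bottle, 74 mm across, 240 mm tall, on the counter; this point is at half its height. Bystander.
There are look-alikes about, which are no part of the job. What is shaped like the part that bears tray but green or orange is not meant.

How it is judged:
By the outcome, as a careful person would: the job done as asked, in the order asked, and still so for the second after the job is handed in, with the robot touching nothing.
It also fails if it takes over 62 s, if anything falls off the work surface, if the arm or the gripper's body presses on something with over 40 N, if the wrist force passes 120 N, or if a joint passes its speed limit or range.

## Robot

A 6-joint arm with a two-finger parallel gripper is mounted at the origin on the work surface. World frame = base frame: x ahead of the robot, y to its left, z up, the work surface at z = 0. Lengths are in m, angles in rad, forces in N, time in s.
With the tool pointing down it reaches from about 0.375 to 0.75 m from the base axis. Payload 9 kg.
Tool frame: the origin (TCP) lies at the very end of the fingers, on their centre line; the grasp point (between the pads) lies 19 mm behind it; z points along the fingers, y is the direction in which the jaws open and shut (so a half turn about z gives the same grasp; the last joint's range is limited). The gripper opens to 85 mm and grips with 20 to 120 N. Pads are 22 mm wide; open, the fingers measure 114 mm over their backs; the gripper's body (76 mm by 85 mm) begins 54 mm behind the grasp point. The pads swing forward as they close: fully open they stand 13 mm farther back than shut.
Start: joints at [0.893, 0.104, 0.097, 1.564, 0, 1.353], TCP at [0.266, 0.538, 0.231] pointing down, gripper open.
Joint ranges: [-2.99, 2.99], [-0.84, 1.86], [-1.1, 1.16], [-1.84, 2.11], [-1.51, 1.56], [-3.14, 3.14]. Speed limits (rad/s): [2.22, 2.22, 2.57, 3.14, 3.14, 3.14].

## Interface

Orientations are given as a rotation vector (axis times angle).
In Python, from cell import * gives the robot as it stands. The module is installed in compiled form; this text tells all that it offers.
- The arm moves only by the tool carry_out, never from a script. Its argument "rows" is a list of rows, each an object of numbers: "tx", "ty", "tz": the shift along the world's x, y, z in mm; "ax", "ay", "az": the turn, a rotation vector about the world's x, y, z in degrees; "grip": the finger opening in mm, from 0 to 85.4. A call has 1 to 12 rows; each row shifts and turns the commanded pose from where the row before left it; what a row does not reach is not made up. A row lasts 1/10 s, in which the tool goes at most 50 mm and 8.59 degrees, less where a joint would pass 70% of its speed; a pose out of reach is approached as far as the arm can. A call with a gripper value outside its range is refused whole. The fingers move at their own pace and stop on an object; "force" is the grip in N (left out, the last holds). Time passes only in rows, so rows that do not move let the fingers close. It gives the time, the measured TCP pose, the force and the opening at its end, in the units of the state.
- get_obs(): the state, without advancing time (a new reading comes with each control period).
- read_camera(name): name is "scene" or "top" or "wrist"; returns (picture, depth): 480x640x3 uint8, red, green, blue; 480x640 float32, m along the optical axis (not along the pixel's ray), 0 where there is no reading.
- calibration(name): a dict with "K" (3x3 intrinsics, pixels), "k1" (the pictures are not rectified: a ray, as slopes to the right and down, at radius r is drawn at 1 + k1 r^2 times it, then the intrinsics apply), "R" (3x3) and "t" (3): a world point X has camera coordinates R X + t. Camera axes: x right, y down, z forward; pixel columns grow to the right and rows downward; lengths in m; the calibration is good to about 2 mm. A picture is of the moment at which its call begins: read the wrist's pose just before it. calibration takes no time and is no camera call; for the wrist camera it gives the pose at the moment of the call.
- sign_off(): hands the job in, once; it reports no verdict.
The state is a dict: "time_s": time; "qpos": joint angles; "dq": joint speeds; "effort": joint torques, N m; "ee_pos": TCP position; "orientation": TCP orientation; "force": force on the tool from outside, world axes, zero at the start; "wrist_torque": the same for the moment, N m; "finger_gap": finger opening in m.
Only numpy, scipy, OpenCV 4.12 (cv2) and the standard library are available. Lean on these libraries where they do the work, as an engineer would, in place of code of your own. Each camera call takes 0.05 s, during which the arm holds its last target.

## Working session

There is one attempt and no reset: what is moved stays moved. The work goes in short steps, Python scripts to look and compute and a tool call to move; the robot and the scene stay as the last step left them, time stands still between calls to the robot, and variables do not carry over. Pictures are saved under pics/ and viewed, and the job is handed in when it is done.

Besides the shell and the picture viewer there is one more tool, called as name(argument=value, ...), one argument or row to a line, values as JSON. carry_out: Moves the arm, as the interface text tells. Its arguments: {"type":"object","properties":{"rows":{"type":"array","items":{"type":"object","properties":{"tx":{"type":"number"},"ty":{"type":"number"},"tz":{"type":"number"},"ax":{"type":"number"},"ay":{"type":"number"},"az":{"type":"number"},"grip":{"type":"number"}}}},"force":{"type":"number"}},"required":["rows"]}

```bash
mkdir -p pics; python3 - <<'E'
from cell import *
import cv2, numpy as np
o=get_obs(); print(o)
for n in ("scene","top","wrist"):
    c=calibration(n); print(n,c)
    p,d=read_camera(n)
    cv2.imwrite(f"pics/{n}0.png",p[:,:,::-1]); np.save(f"pics/{n}0_d.npy",d)
E
```

```text
{'time_s': 0.0, 'qpos': array([8.93325633e-01, 1.04701082e-01, 9.64465253e-02, 1.56388942e+00,
       3.25772662e-05, 1.35311107e+00]), 'dq': array([-0.00037671,  0.00027761, -0.00025577,  0.0003359 ,  0.00339633,
        0.00037277]), 'effort': array([-1.66686106e-03, -5.56929052e+01,  5.03649116e+01,  1.68511667e-02,
       -5.01023078e-04,  1.21308761e-05]), 'ee_pos': array([0.26601291, 0.53743397, 0.23050876]), 'orientation': array([-7.15744656e-01, -3.05834296e+00,  1.88585378e-03]), 'force': array([-0.49188544, -1.2967746 ,  0.18827205]), 'wrist_torque': array([0.03724676, 0.03395319, 0.0066135 ]), 'finger_gap': 0.08545448277983506}
scene {'K': array([[509.04342521,   0.        , 318.39318232],
       [  0.        , 509.04342521, 237.79184496],
       [  0.        ,   0.        ,   1.        ]]), 'k1': 0.018865023948818147, 'R': array([[-0.83198949,  0.55462467, -0.01359992],
       [ 0.45104333,  0.6619276 , -0.59867501],
       [-0.32303777, -0.50422547, -0.80087657]]), 't': array([ 0.40727328, -0.22313784,  1.43481997])}
top {'K': array([[569.59184365,   0.        , 316.33805886],
       [  0.        , 569.59184365, 235.15938197],
       [  0.        ,   0.        ,   1.        ]]), 'k1': -0.051670525374462886, 'R': array([[-0.02515796, -0.99943845, -0.02213275],
       [-0.99538504,  0.02709455, -0.09205706],
       [ 0.09260504,  0.01971464, -0.99550773]]), 't': array([0.09435365, 0.55140919, 1.36226124])}
wrist {'K': array([[432.95256641,   0.        , 324.07108642],
       [  0.        , 432.95256641, 241.95885801],
       [  0.        ,   0.        ,   1.        ]]), 'k1': -0.0017186929753056357, 'R': array([[ 4.43932836e-01,  8.96059595e-01, -9.16461436e-04],
       [ 8.63011179e-01, -4.27284077e-01,  2.69518128e-01],
       [ 2.41112715e-01, -1.20438863e-01, -9.62994880e-01]]), 't': array([-0.59930359, -0.03458466,  0.37833385])}
```

View pics/scene0.png

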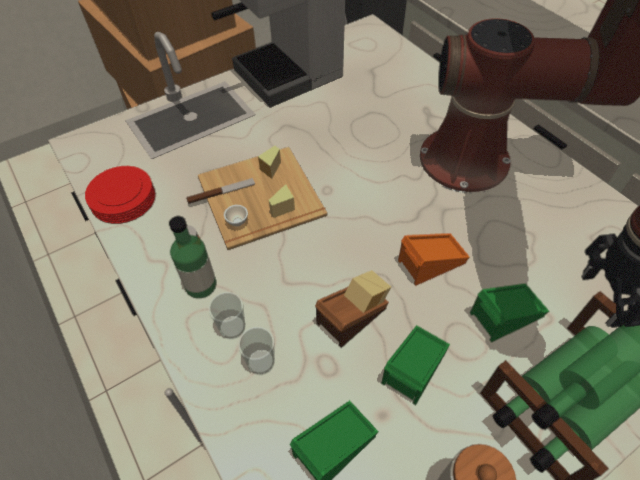

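View pics/top0.png

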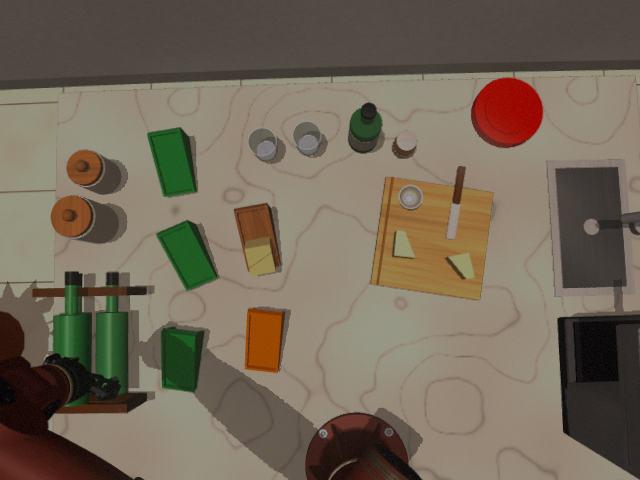

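View pics/wrist0.png

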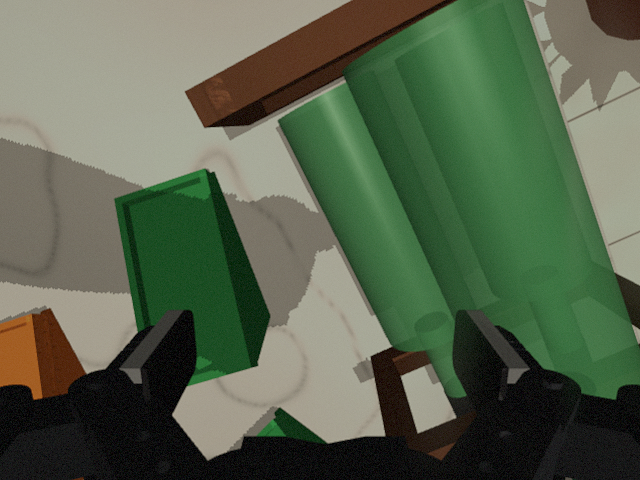

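The scene view shows the brown tray at about (352,305) with the packed wedges at (368,292). The two loose wedges are at (270,160) and (282,200). In the top view the tray is at (257,238), the wedges at (403,245) and (461,265), the ramekin at (411,197) and the knife at (455,205). The green and orange trays are decoys.

```bash
cat > h.py <<'E'
import numpy as np, cv2
from scipy.optimize import least_squares
from scipy.spatial.transform import Rotation as Rn
def cloud(c,d):
    K,k1=c["K"],c["k1"]
    v,u=np.mgrid[0:480,0:640]
    x=(u-K[0,2])/K[0,0]; y=(v-K[1,2])/K[1,1]
    D=np.array([k1,0,0,0,0],float)
    pts=cv2.undistortPoints(np.stack([u,v],-1).reshape(-1,1,2).astype(np.float64),K,D).reshape(480,640,2)
    P=np.concatenate([pts*d[...,None],d[...,None]],-1)
    W=(P-c["t"])@c["R"]
    W[d<=0]=np.nan
    return W
def proj(c,X):
    X=np.atleast_2d(X)
    return cv2.projectPoints(X.astype(float),cv2.Rodrigues(c["R"])[0],c["t"],c["K"],np.array([c["k1"],0,0,0,0]))[0].reshape(-1,2)
TR=np.array([[30,-17.5],[30,32.5],[-30,2.5],[-30,-17.5]])/1000
E
python3 - <<'E'
from cell import *
from h import *
for n,boxes in (("top",{"wA":(385,222,425,270),"wB":(440,245,485,288),"tray":(228,198,290,285),"board":(370,180,500,300),"bg":(300,250,360,300)}),("scene",{"wA":(262,182,300,220),"wB":(255,145,285,178),"tray":(310,265,395,350),"bg":(220,380,280,400)})):
    c=calibration(n); d=np.load(f"pics/{n}0_d.npy"); W=cloud(c,d)
    for k,(a,b,e,f) in boxes.items():
        w=W[b:f,a:e].reshape(-1,3); w=w[~np.isnan(w[:,0])]
        h,ed=np.histogram(w[:,2],bins=np.arange(-.02,.25,.005)); print(n,k,[(round(float(ed[i]),3),int(h[i])) for i in range(len(h)) if h[i]])
for n,(a,b,e,f),(s) in (("top",(220,190,300,290),7),("top",(380,170,500,300),6),("scene",(300,255,400,350),7),("scene",(195,140,330,250),5.5)):
    p=cv2.imread(f"pics/{n}0.png")[b:f,a:e]; p=cv2.resize(p,None,fx=s,fy=s,interpolation=cv2.INTER_CUBIC); 
    cv2.imwrite(f"pics/crop_{n}_{a}.png",p[:600,:800])
E
```

```text
top wA [(0.0, 3), (0.005, 73), (0.01, 671), (0.015, 659), (0.02, 63), (0.025, 11), (0.03, 7), (0.035, 8), (0.04, 6), (0.045, 13), (0.05, 6), (0.055, 25), (0.06, 202), (0.065, 161), (0.07, 9)]
top wB [(-0.01, 1), (-0.005, 18), (0.0, 25), (0.005, 69), (0.01, 616), (0.015, 668), (0.02, 64), (0.025, 12), (0.03, 10), (0.035, 10), (0.04, 11), (0.045, 13), (0.05, 10), (0.055, 30), (0.06, 182), (0.065, 180), (0.07, 9)]
top tray [(-0.015, 5), (-0.01, 171), (-0.005, 1497), (0.0, 1193), (0.005, 118), (0.01, 7), (0.015, 15), (0.02, 22), (0.025, 35), (0.03, 28), (0.035, 32), (0.04, 32), (0.045, 61), (0.05, 141), (0.055, 183), (0.06, 251), (0.065, 275), (0.07, 285), (0.075, 290), (0.08, 262), (0.085, 217), (0.09, 157), (0.095, 84), (0.1, 13)]
top board [(-0.015, 3), (-0.01, 162), (-0.005, 1630), (0.0, 1614), (0.005, 658), (0.01, 4641), (0.015, 4611), (0.02, 760), (0.025, 267), (0.03, 102), (0.035, 53), (0.04, 61), (0.045, 102), (0.05, 64), (0.055, 63), (0.06, 384), (0.065, 341), (0.07, 18)]
top bg [(-0.01, 169), (-0.005, 1438), (0.0, 1287), (0.005, 101)]
scene wA [(0.005, 1), (0.01, 322), (0.015, 556), (0.02, 50), (0.025, 30), (0.03, 28), (0.035, 38), (0.04, 29), (0.045, 28), (0.05, 30), (0.055, 38), (0.06, 118), (0.065, 170), (0.07, 3)]
scene wB [(-0.005, 64), (0.0, 92), (0.005, 6), (0.01, 122), (0.015, 220), (0.02, 34), (0.025, 37), (0.03, 24), (0.035, 33), (0.04, 27), (0.045, 27), (0.05, 28), (0.055, 36), (0.06, 101), (0.065, 132), (0.07, 3)]
scene tray [(-0.01, 12), (-0.005, 1491), (0.0, 2405), (0.005, 109), (0.01, 73), (0.015, 68), (0.02, 75), (0.025, 95), (0.03, 88), (0.035, 80), (0.04, 92), (0.045, 93), (0.05, 209), (0.055, 254), (0.06, 269), (0.065, 296), (0.07, 305), (0.075, 278), (0.08, 247), (0.085, 250), (0.09, 243), (0.095, 148), (0.1, 13)]
scene bg [(-0.01, 6), (-0.005, 677), (0.0, 507), (0.005, 5)]
```

```bash
python3 - <<'E'
import cv2,numpy as np
a=[cv2.imread(f"pics/{n}.png") for n in ("crop_top_220","crop_scene_300","crop_top_380","crop_scene_195")]
a=[cv2.resize(x,(400,300)) for x in a]
cv2.imwrite("pics/mosaic.png",np.vstack([np.hstack(a[:2]),np.hstack(a[2:])]))
E
```

```text
(no output)
```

View pics/mosaic.png

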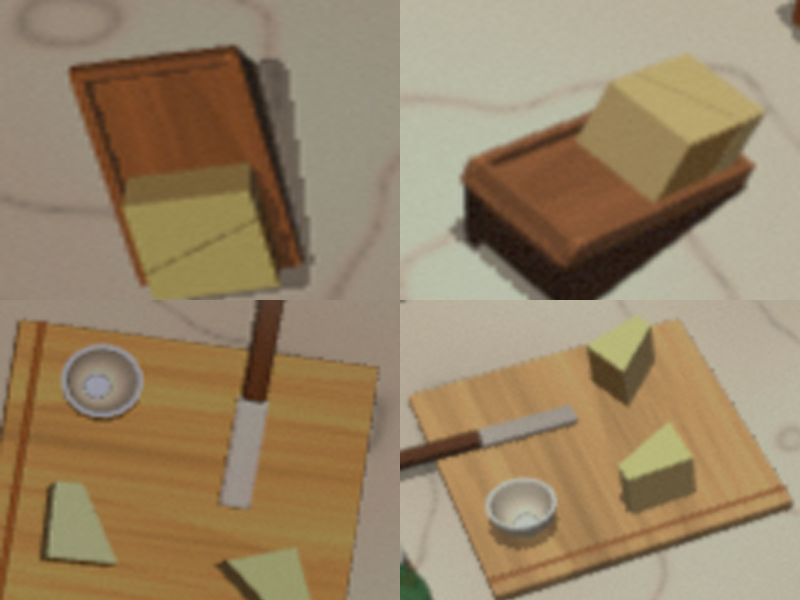

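```bash
cat >> h.py <<'E'
from scipy.optimize import differential_evolution, minimize
def prism(x,y,yaw,z0,z1):
    R=np.array([[np.cos(yaw),-np.sin(yaw)],[np.sin(yaw),np.cos(yaw)]])
    q=TR@R.T+[x,y]
    return np.vstack([np.c_[q,np.full(4,z0)],np.c_[q,np.full(4,z1)]])
S=8
def rast(polys,box):
    a,b,e,f=box
    m=np.zeros(((f-b)*S,(e-a)*S),np.uint8)
    for p in polys:
        h=cv2.convexHull(((p-[a-.5,b-.5])*S-.5).astype(np.float32))
        cv2.fillConvexPoly(m,np.round(h).astype(np.int32),1)
    return m.reshape(f-b,S,e-a,S).mean((1,3))
def fitw(views,x0,y0,ztop=.065,zb=.015):
    # views: list of (calib, mask, box)
    def cost(p):
        s=0
        for c,m,box in views:
            r=rast([proj(c,prism(p[0],p[1],p[2],zb,ztop))],box); s+=np.abs(r-m).sum()/m.sum()
        return s
    r=differential_evolution(cost,[(x0-.03,x0+.03),(y0-.03,y0+.03),(-np.pi,np.pi)],popsize=20,maxiter=60,seed=1,tol=1e-5)
    r=minimize(cost,r.x,method="Nelder-Mead",options=dict(initial_simplex=r.x+np.vstack([np.zeros(3),np.diag([.002,.002,.05])]),xatol=1e-5,fatol=1e-5))
    return r.x,r.fun
E
python3 - <<'E'
from cell import *
from h import *
B={"A":{"top":(385,222,425,270),"scene":(262,180,300,222)},"B":{"top":(440,240,490,290),"scene":(252,140,288,182)}}
for k in B:
    vs=[]
    for n in ("top","scene"):
        box=B[k][n];a,b,e,f=box
        W=cloud(calibration(n),np.load(f"pics/{n}0_d.npy"))[b:f,a:e]
        m=(W[...,2]>.024).astype(float)
        w=W[m>0]; print(k,n,w[w[:,2]>.058].mean(0))
        vs.append((calibration(n),m,box))
    x0,y0=w[:,:2].mean(0)
    for v in ([vs[0]],[vs[1]],vs):
        x,f=fitw(v,x0,y0); print(k,x[:2]*1000,np.degrees(x[2]),f)
# tray plane
for n,box in (("top",(228,198,290,285)),("scene",(310,265,395,350))):
    a,b,e,f=box
    W=cloud(calibration(n),np.load(f"pics/{n}0_d.npy"))[b:f,a:e]
    p=cv2.imread(f"pics/{n}0.png")[b:f,a:e]
    hsv=cv2.cvtColor(p,cv2.COLOR_BGR2HSV)
    y=(hsv[...,0]>20)&(hsv[...,1]>70)&(W[...,2]>.03); br=(hsv[...,0]<=14)&(hsv[...,1]>70)&(hsv[...,2]>70)&(W[...,2]>.03)
    print(n,"wedge",y.sum(),W[y].mean(0),"brown",br.sum(),W[br].mean(0))
    o=np.zeros_like(p); o[y]=(0,255,255); o[br]=(0,0,255)
    cv2.imwrite(f"pics/m_{n}.png",cv2.resize(np.hstack([p,o]),None,fx=4,fy=4,interpolation=0))
# bystanders approx
W=cloud(calibration("top"),np.load("pics/top0_d.npy"))
for nm,(u,v) in dict(wine=(362,140),jar=(405,140),t0=(263,140),t1=(307,135),ram=(411,197)).items():
    w=W[v-12:v+12,u-12:u+12].reshape(-1,3); w=w[w[:,2]>.02]; print(nm,np.median(w,0),w[:,2].max())
E
```

```text
A top [ 0.52014886 -0.12388673  0.06465872]
A scene [ 0.52235341 -0.11713346  0.06511909]
A [ 524.71935345 -124.22084169] 172.0740622703704 0.05986111111111111
A [ 523.27695524 -123.08925089] 170.6536453962084 0.1196307915057915
A [ 524.11494145 -124.02990061] 172.87240445155305 0.19962301587301587
B top [ 0.47139819 -0.26325008  0.06486991]
B scene [ 0.47315945 -0.25902934  0.06490818]
B [ 467.97623046 -266.62381897] 11.045837175506973 0.06725398936170213
B [ 466.01919335 -266.20732503] 9.984111177787396 0.11688045851528384
B [ 467.11616536 -266.49915634] 10.649062387524607 0.21061507014772834
top wedge 725 [0.49432029 0.21255313 0.07828763] brown 1249 [0.57841295 0.22484722 0.07024502]
scene wedge 545 [0.49651565 0.21850251 0.07952655] brown 1175 [0.58492374 0.23289851 0.07411776]
wine [ 0.76527845 -0.03271691  0.12215061] 0.17584742529514727
jar [ 0.76759618 -0.13879449  0.07379484] 0.0824057960859727
t0 [0.79800571 0.20910048 0.06546298] 0.1013823394310373
t1 [0.80884436 0.09947298 0.06301548] 0.09876037216316144
ram [ 0.64218817 -0.15282541  0.03474948] 0.05853515225222353
```

```bash
python3 - <<'E'
from cell import *
from h import *
a=cv2.imread("pics/m_top.png");b=cv2.imread("pics/m_scene.png");print(a.shape,b.shape)
cv2.imwrite("pics/mm.png",np.vstack([cv2.resize(a,(496,290)),cv2.resize(b,(496,290))]))
o=get_obs();c=calibration("wrist");R=Rn.from_rotvec(o["orientation"]).as_matrix()
print("cam in tool",R.T@(-c["R"].T@c["t"]-o["ee_pos"]),"\n cam axes in tool",(c["R"]@R).round(3))
E
```

```text
(348, 496, 3) (340, 680, 3)
cam in tool [ 0.06850306 -0.00020657 -0.14248374] 
 cam axes in tool [[-0.     1.    -0.   ]
 [-0.963 -0.    -0.27 ]
 [-0.27   0.     0.963]]
```

View pics/mm.png

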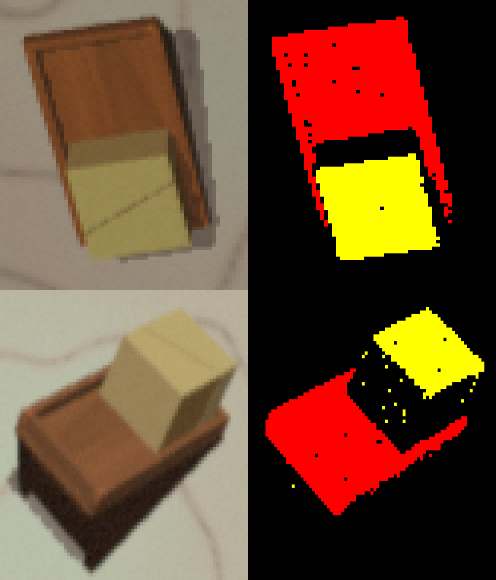

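carry_out(
  rows=[
    {"tx": 12, "ty": -14, "tz": 8, "az": 2},
    {"tx": 24, "ty": -28, "tz": 8, "az": 3.5},
    {"tx": 24, "ty": -28, "tz": 8, "az": 3.5},
    {"tx": 24, "ty": -28, "tz": 6, "az": 3.5},
    {"tx": 24, "ty": -28, "tz": 5, "az": 3.5},
    {"tx": 24, "ty": -28, "tz": 5, "az": 3.5},
    {"tx": 24, "ty": -28, "tz": 5, "az": 3.5},
    {"tx": 24, "ty": -28, "tz": 5, "az": 3.5},
    {"tx": 24, "ty": -28, "az": 3.5},
    {"tx": 24, "ty": -28, "az": 3.5},
    {"tx": 24, "ty": -28, "az": 3.5},
    {"tx": 18, "ty": -20, "az": 2},
  ],
)

```text
validation failed for argument at $.ro...
```

carry_out(
  rows=[
    {},
    {},
  ],
)

```text
validation failed for argument at $.ro...
```

```bash
cat > snap.py <<'E'
import sys,pickle
from cell import *
from h import *
name=sys.argv[1]; cam=sys.argv[2] if len(sys.argv)>2 else "wrist"
o=get_obs(); c=calibration(cam); p,d=read_camera(cam)
cv2.imwrite(f"pics/{name}.png",p[:,:,::-1]); pickle.dump((o,c,p,d),open(f"pics/{name}.pkl","wb"))
R=Rn.from_rotvec(o["orientation"]).as_matrix()
print(o["time_s"],o["ee_pos"].round(4),"ty yaw",np.degrees(np.arctan2(R[1,1],R[0,1])).round(2),"tz",R[:,2].round(4),"q6",o["qpos"].round(2),"F",o["force"].round(1),"gap",o["finger_gap"])
E
python3 snap.py w1
```

```text
0.15 [0.2661 0.5375 0.2307] ty yaw 63.66 tz [-6.e-04 -8.e-04 -1.e+00] q6 [0.89 0.1  0.1  1.56 0.   1.35] F [0.2 0.  0.1] gap 0.08541456311890457
```

View pics/w1.png

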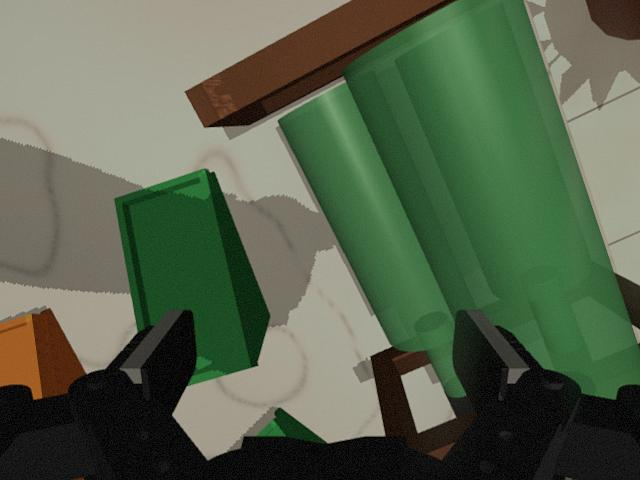

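The arm has not moved: the call was refused, probably because every row needs all seven fields. The picture is unchanged. Retrying with full rows.

carry_out(
  rows=[
    {"tx": 12, "ty": -14, "tz": 8, "ax": 0, "ay": 0, "az": 2, "grip": 85},
    {"tx": 24, "ty": -28, "tz": 8, "ax": 0, "ay": 0, "az": 3.5, "grip": 85},
    {"tx": 24, "ty": -28, "tz": 8, "ax": 0, "ay": 0, "az": 3.5, "grip": 85},
    {"tx": 24, "ty": -28, "tz": 6, "ax": 0, "ay": 0, "az": 3.5, "grip": 85},
    {"tx": 24, "ty": -28, "tz": 5, "ax": 0, "ay": 0, "az": 3.5, "grip": 85},
    {"tx": 24, "ty": -28, "tz": 5, "ax": 0, "ay": 0, "az": 3.5, "grip": 85},
    {"tx": 24, "ty": -28, "tz": 5, "ax": 0, "ay": 0, "az": 3.5, "grip": 85},
    {"tx": 24, "ty": -28, "tz": 5, "ax": 0, "ay": 0, "az": 3.5, "grip": 85},
    {"tx": 24, "ty": -28, "tz": 0, "ax": 0, "ay": 0, "az": 3.5, "grip": 85},
    {"tx": 24, "ty": -28, "tz": 0, "ax": 0, "ay": 0, "az": 3.5, "grip": 85},
    {"tx": 24, "ty": -28, "tz": 0, "ax": 0, "ay": 0, "az": 3.5, "grip": 85},
    {"tx": 18, "ty": -20, "tz": 0, "ax": 0, "ay": 0, "az": 2, "grip": 85},
  ],
)

```text
time_s: 1.4
ee_pos: [0.5374, 0.2218, 0.281]
orientation: [0.348, -3.122, 0.0]
force: [0.2, 0.4, 0.6]
finger_gap: 0.085
```

```bash
python3 snap.py w1s >/dev/null; python3 snap.py w1
```

```text
1.45 [0.5394 0.2194 0.2805] ty yaw 102.69 tz [ 3.0e-04 -1.4e-03 -1.0e+00] q6 [ 0.16  0.07  0.15  1.65 -0.   -0.06] F [ 0.9 -2.5 -1.1] gap 0.08508816859707218
```

View pics/w1.png

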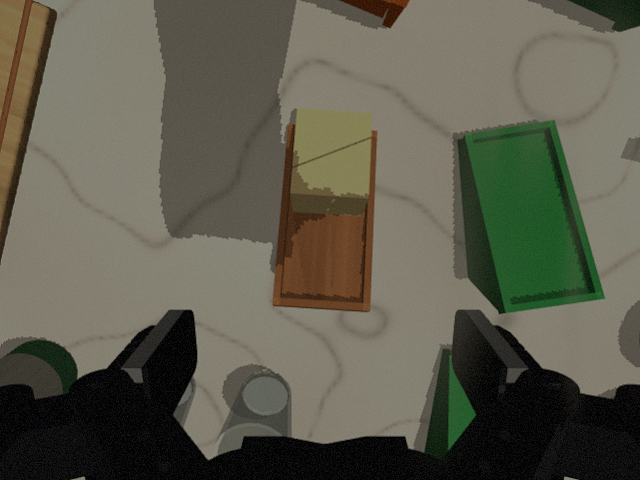

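The tray sits centred near (325,210). Its low end is at the top of the image with the packed wedges at (333,155), the free part is at (325,260), and the upper wall runs (274,306) to (369,310). Fitting the tray pose.

```bash
cat >> h.py <<'E'
def trayR(yaw,tilt=np.radians(28)):
    # x up slope (world horizontal dir yaw), y level left
    return Rn.from_euler("ZY",[yaw,-tilt]).as_matrix()
def boxpts(x0,x1,y0,y1,z0,z1):
    return np.array([[x,y,z] for x in(x0,x1) for y in(y0,y1) for z in(z0,z1)])/1000.
E
python3 - <<'E'
from h import *
import pickle
o,c,p,d=pickle.load(open("pics/w1.pkl","rb"))
W=cloud(c,d)
box=(255,95,400,325);a,b,e,f=box
P=p[b:f,a:e]; w=W[b:f,a:e]
hsv=cv2.cvtColor(P,cv2.COLOR_RGB2HSV)
for nm,(u,v) in dict(top=(335,140),wf=(325,205),floor=(340,250),shad=(300,240),wall=(320,308),wallL=(280,250),count=(390,300),riser=(281,280),side=(293,180)).items(): print(nm,hsv[v-b,u-a],w[v-b,u-a].round(3))
np.save("pics/w.npy",w)
m=np.zeros_like(P); z=w[...,2]
y=(hsv[...,0]>19)&(hsv[...,1]>65); br=(hsv[...,0]<17)&(hsv[...,1]>110)
m[y]=(255,255,0); m[br]=(255,0,0)
k=3
cv2.imwrite("pics/t1.png",cv2.resize(np.hstack([P,m])[:,:,::-1],None,fx=2.6,fy=2.6,interpolation=0))
E
```

```text
top [ 27  89 135] [0.485 0.216 0.074]
wf [ 20 123  77] [0.538 0.219 0.071]
floor [ 14 169 104] [0.574 0.241 0.066]
shad [ 14 163  97] [0.574 0.206 0.063]
wall [ 11 145  79] [0.623 0.234 0.084]
wallL [ 11 164  70] [0.582 0.191 0.078]
count [ 19  42 135] [0.635 0.312 0.   ]
riser [ 11 161  84] [0.604 0.197 0.088]
side [ 20 113 104] [0.521 0.19  0.091]
```

View pics/t1.png

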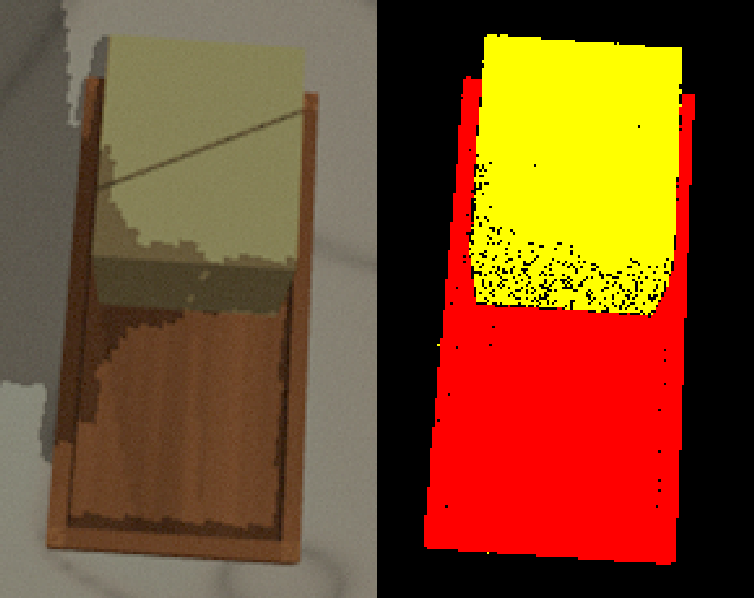

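```bash
cat > fittray.py <<'E'
import sys,pickle
from h import *
def fit(name,box,x0=(.54,.22,.06,np.radians(13)),excl=None):
    o,c,p,d=pickle.load(open(f"pics/{name}.pkl","rb"))
    a,b,e,f=box
    P=p[b:f,a:e]; w=cloud(c,d)[b:f,a:e]
    hsv=cv2.cvtColor(P,cv2.COLOR_RGB2HSV)
    y=(hsv[...,0]>19)&(hsv[...,1]>65)&(w[...,2]>.02); br=(hsv[...,0]<17)&(hsv[...,1]>110)&(w[...,2]>.02)
    y=cv2.medianBlur(y.astype(np.uint8),5)>0
    U=cv2.morphologyEx((y|br).astype(np.uint8),cv2.MORPH_CLOSE,np.ones((3,3)))
    # depth: wedge tops plane z=50 and floor z=0
    def tr(q):
        return trayR(q[3]),np.array(q[:3])
    def cost(q,full=False):
        R,t=tr(q)
        L=boxpts(-80,80,-40,40,0,10)@R.T+t
        B=boxpts(-74,q[4]*1000,-30+q[5]*1000,30+q[5]*1000,0,50)@R.T+t
        pl,pb=proj(c,L),proj(c,B)
        ru=rast([pl,pb],box); rb=rast([pb],box)
        s1=np.abs(ru-U).sum(); s2=np.abs(rb-y).sum()
        loc=(w-t)@R
        ok=np.isfinite(loc[...,0])
        F=ok&(abs(loc[...,0]-.035)<.03)&(abs(loc[...,1])<.028)&(abs(loc[...,2])<.015)
        T=ok&(abs(loc[...,0]+.039)<.028)&(abs(loc[...,1])<.025)&(abs(loc[...,2]-.05)<.015)
        mf=np.median(loc[F][:,2]) if F.sum()>20 else .02; mt=np.median(loc[T][:,2])-.05 if T.sum()>20 else .02
        if full: return s1,s2,mf*1000,mt*1000,F.sum(),T.sum()
        return s1+s2+ (mf**2+mt**2)/.001**2*30
    x0=np.r_[x0,-.003,0]
    best=None
    r=differential_evolution(cost,[(x0[0]-.02,x0[0]+.02),(x0[1]-.02,x0[1]+.02),(x0[2]-.015,x0[2]+.015),(x0[3]-.1,x0[3]+.1),(-.008,.002),(-.004,.004)],popsize=10,maxiter=60,seed=2,tol=1e-6)
    x=r.x
    for k in range(2):
        r=minimize(cost,x,method="Nelder-Mead",options=dict(initial_simplex=x+np.vstack([np.zeros(6),np.diag([.002,.002,.002,.02,.001,.001])]),xatol=1e-6,fatol=1e-3,maxiter=600)); x=r.x
    print(name,"xyz",(x[:3]*1000).round(2),"yaw",np.degrees(x[3]).round(2),"end",(x[4]*1000).round(2),"dy",(x[5]*1000).round(2),cost(x,True),r.fun)
    return x
if __name__=="__main__":
    x=fit(sys.argv[1],tuple(map(int,sys.argv[2].split(","))))
    np.save("pics/tray_"+sys.argv[1]+".npy",x)
E
python3 fittray.py w1 255,95,400,325
python3 - <<'E'
import pickle,numpy as np
from cell import *
for n in("top","scene"):
    import cv2
    p=cv2.imread(f"pics/{n}0.png")[:,:,::-1]; d=np.load(f"pics/{n}0_d.npy")
    pickle.dump((None,calibration(n),p.copy(),d),open(f"pics/{n}0.pkl","wb"))
E
python3 fittray.py top0 225,195,292,288; python3 fittray.py scene0 305,262,400,345
```

```text
w1 xyz [550.8  223.59  51.8 ] yaw 8.72 end -3.68 dy 0.19 (np.float64(215.140625), np.float64(151.03125), np.float64(0.3165056573141447), np.float64(0.21706586398458072), np.int64(4471), np.int64(4247)) 370.59067761257694
top0 xyz [550.68 220.34  52.17] yaw 8.94 end -20.75 dy 3.72 (np.float64(248.90625), np.float64(65.9375), np.float64(0.04614836236550226), np.float64(-0.0462320591399501), np.int64(553), np.int64(463)) 314.97176223924015
scene0 xyz [552.16 229.19  54.13] yaw 9.84 end -9.82 dy -2.83 (np.float64(748.9375), np.float64(248.71875), np.float64(0.0794720624487036), np.float64(-0.07774573428197956), np.int64(394), np.int64(331)) 998.0270562372668
```

carry_out(
  rows=[
    {"tx": -1, "ty": -16, "tz": 0, "ax": 0, "ay": 0, "az": -7, "grip": 85},
    {"tx": -1, "ty": -24, "tz": 0, "ax": 0, "ay": 0, "az": -8, "grip": 85},
    {"tx": -1, "ty": -24, "tz": 0, "ax": 0, "ay": 0, "az": -8, "grip": 85},
    {"tx": -1, "ty": -24, "tz": 0, "ax": 0, "ay": 0, "az": -8, "grip": 85},
    {"tx": -1, "ty": -24, "tz": 0, "ax": 0, "ay": 0, "az": -8, "grip": 85},
    {"tx": -1, "ty": -24, "tz": 0, "ax": 0, "ay": 0, "az": -8, "grip": 85},
    {"tx": -1, "ty": -24, "tz": 0, "ax": 0, "ay": 0, "az": -8, "grip": 85},
    {"tx": -1, "ty": -24, "tz": 0, "ax": 0, "ay": 0, "az": -8, "grip": 85},
    {"tx": -1, "ty": -24, "tz": -2, "ax": 0, "ay": 0, "az": -8, "grip": 85},
    {"tx": -1, "ty": -24, "tz": -2, "ax": 0, "ay": 0, "az": -8, "grip": 85},
    {"tx": -1, "ty": -24, "tz": -2, "ax": 0, "ay": 0, "az": -8, "grip": 85},
    {"tx": -1, "ty": -24, "tz": -2, "ax": 0, "ay": 0, "az": -8, "grip": 85},
  ],
)

```text
time_s: 2.7
ee_pos: [0.524, -0.0564, 0.2733]
orientation: [-2.075, -2.359, -0.0]
force: [0.7, 0.4, -0.1]
finger_gap: 0.085
```

carry_out(
  rows=[
    {"tx": -1, "ty": -22, "tz": -2, "ax": 0, "ay": 0, "az": -8, "grip": 85},
    {"tx": -1, "ty": -12, "tz": 0, "ax": 0, "ay": 0, "az": -7, "grip": 85},
    {"tx": 0, "ty": 0, "tz": 0, "ax": 0, "ay": 0, "az": 0, "grip": 85},
    {"tx": 0, "ty": 0, "tz": 0, "ax": 0, "ay": 0, "az": 0, "grip": 85},
  ],
)

```text
time_s: 3.1
ee_pos: [0.5222, -0.0895, 0.2714]
orientation: [-2.355, -2.078, -0.0]
force: [-1.0, -0.1, -0.1]
finger_gap: 0.085
```

```bash
python3 snap.py w2
```

```text
3.1 [ 0.5222 -0.0895  0.2714] ty yaw -7.15 tz [ 0.e+00  3.e-04 -1.e+00] q6 [-0.42 -0.1  -0.03  1.64  0.    1.28] F [-1.  -0.1 -0.1] gap 0.08496674165227466
```

View pics/w2.png

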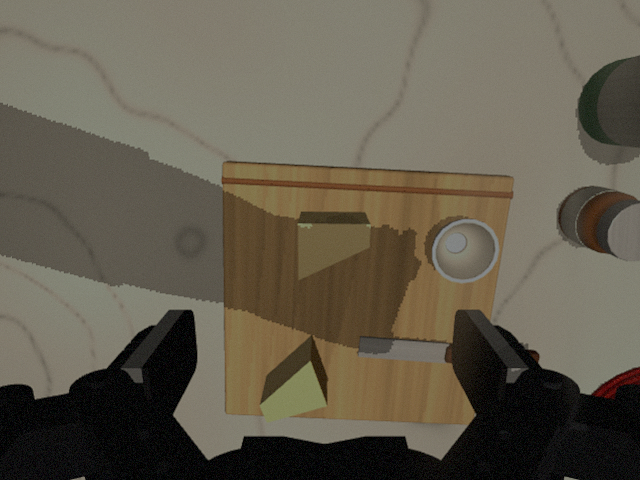

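Wedge A is at (333,243) with its thick end left (297) and flat side up (row 212-222). Wedge B is at (296,385), the ramekin at (465,250) and the knife near (420,348). Fitting both wedges from this view.

```bash
cat > fitwedge.py <<'E'
import sys,pickle
from h import *
def fitwr(name,box,x0,y0,ax=None):
    o,c,p,d=pickle.load(open(f"pics/{name}.pkl","rb"))
    a,b,e,f=box
    w=cloud(c,d)[b:f,a:e]; m=(w[...,2]>.021).astype(float)
    zt=np.median(w[...,2][w[...,2]>.055]); zb=np.median(w[...,2][w[...,2]<.021])
    x,fn=fitw([(c,m,box)],x0,y0); 
    print(name,"xy",(x[:2]*1000).round(2),"yaw",np.degrees(x[2]).round(2),"res",round(fn,4),"ztop",zt,"zboard",zb)
    R=Rn.from_rotvec(o["orientation"]).as_matrix()
    for gy in(-4,-6):
        g=x[:2]+gy/1000*np.array([-np.sin(x[2]),np.cos(x[2])])
        print("  grasp y",gy,(g*1000).round(1),"d mm",((g-o["ee_pos"][:2])*1000).round(1),"tool-y err deg",(np.degrees(x[2]-np.arctan2(R[1,1],R[0,1]))+90)%180-90)
if __name__=="__main__":
    fitwr(sys.argv[1],tuple(map(int,sys.argv[2].split(","))),float(sys.argv[3]),float(sys.argv[4]))
E
python3 fitwedge.py w2 280,200,390,295 .524 -.124; python3 fitwedge.py w2 245,325,340,430 .467 -.266
python3 - <<'E'
from cell import *;import cv2;p,d=read_camera("wrist");cv2.imwrite("pics/g.png",p[300:,100:540,::-1])
E
```

```text
w2 xy [ 525.91 -121.36] yaw 171.93 res 0.033 ztop 0.06471525402264577 zboard 0.01478839835044525
  grasp y -4 [ 526.5 -117.4] d mm [  4.3 -27.9] tool-y err deg -0.9149017533968617
  grasp y -6 [ 526.7 -115.4] d mm [  4.6 -25.9] tool-y err deg -0.9149017533968617
w2 xy [ 468.71 -264.97] yaw 10.82 res 0.0555 ztop 0.06461817974943831 zboard 0.01450114641002124
  grasp y -4 [ 469.5 -268.9] d mm [ -52.7 -179.4] tool-y err deg 17.96730714468943
  grasp y -6 [ 469.8 -270.9] d mm [ -52.4 -181.4] tool-y err deg 17.96730714468943
```

carry_out(
  rows=[
    {"tx": 0.4, "ty": -4, "tz": -15, "ax": 0, "ay": 0, "az": -0.9, "grip": 85},
    {"tx": 0.8, "ty": -5, "tz": -30, "ax": 0, "ay": 0, "az": 0, "grip": 85},
    {"tx": 0.8, "ty": -5, "tz": -30, "ax": 0, "ay": 0, "az": 0, "grip": 85},
    {"tx": 0.8, "ty": -5, "tz": -30, "ax": 0, "ay": 0, "az": 0, "grip": 85},
    {"tx": 0.8, "ty": -5, "tz": -30, "ax": 0, "ay": 0, "az": 0, "grip": 85},
    {"tx": 0.7, "ty": -4, "tz": -26, "ax": 0, "ay": 0, "az": 0, "grip": 85},
    {"tx": 0, "ty": 0, "tz": -10, "ax": 0, "ay": 0, "az": 0, "grip": 85},
    {"tx": 0, "ty": 0, "tz": 0, "ax": 0, "ay": 0, "az": 0, "grip": 85},
  ],
)

```text
time_s: 4.0
ee_pos: [0.5253, -0.1174, 0.0984]
orientation: [-2.373, -2.055, 0.002]
force: [0.3, 0.3, -0.5]
finger_gap: 0.085
```

```bash
python3 snap.py w3
```

```text
4.0 [ 0.5253 -0.1174  0.0984] ty yaw -8.22 tz [-0.0028  0.0015 -1.    ] q6 [-0.46 -0.06 -0.31  1.32  0.    1.25] F [ 0.3  0.3 -0.5] gap 0.08504357568608853
```

View pics/w3.png

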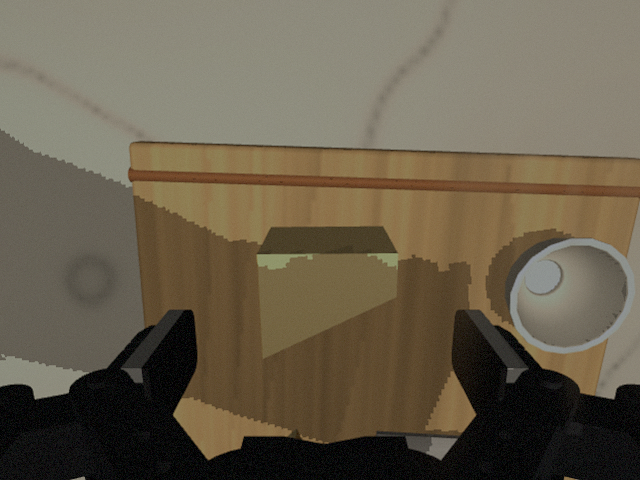

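Wedge A sits between the open fingers: top face (260-397, 253-357), thick end left, and the fingers clear both ends and the ramekin at (572,295).

```bash
python3 fitwedge.py w3 240,215,415,370 .526 -.121
```

```text
w3 xy [ 525.85 -121.19] yaw 172.0 res 0.0306 ztop 0.06477846531590675 zboard 0.014839418416052703
  grasp y -4 [ 526.4 -117.2] d mm [1.1 0.2] tool-y err deg 0.2197955649718324
  grasp y -6 [ 526.7 -115.2] d mm [1.3 2.1] tool-y err deg 0.2197955649718324
```

carry_out(
  force=40,
  rows=[
    {"tx": 0.6, "ty": 0.1, "tz": -15, "ax": 0, "ay": 0, "az": 0.2, "grip": 85},
    {"tx": 0.5, "ty": 0.1, "tz": -25, "ax": 0, "ay": 0, "az": 0, "grip": 85},
    {"tx": 0, "ty": 0, "tz": -18, "ax": 0, "ay": 0, "az": 0, "grip": 85},
    {"tx": 0, "ty": 0, "tz": -9, "ax": 0, "ay": 0, "az": 0, "grip": 85},
    {"tx": 0, "ty": 0, "tz": 0, "ax": 0, "ay": 0, "az": 0, "grip": 75},
    {"tx": 0, "ty": 0, "tz": 0, "ax": 0, "ay": 0, "az": 0, "grip": 65},
    {"tx": 0, "ty": 0, "tz": 0, "ax": 0, "ay": 0, "az": 0, "grip": 55},
    {"tx": 0, "ty": 0, "tz": 0, "ax": 0, "ay": 0, "az": 0, "grip": 50},
    {"tx": 0, "ty": 0, "tz": 0, "ax": 0, "ay": 0, "az": 0, "grip": 50},
  ],
)

```text
time_s: 4.95
ee_pos: [0.5286, -0.1185, 0.0347]
orientation: [2.37, 2.059, 0.001]
force: [-1.1, 0.7, 6.3]
finger_gap: 0.0592
```

```bash
python3 snap.py w4
```

```text
4.95 [ 0.5286 -0.1185  0.0347] ty yaw -8.04 tz [ 0.0021 -0.001  -1.    ] q6 [-0.46 -0.01 -0.38  1.2   0.    1.25] F [-1.1  0.7  6.3] gap 0.05919676969597653
```

View pics/w4.png

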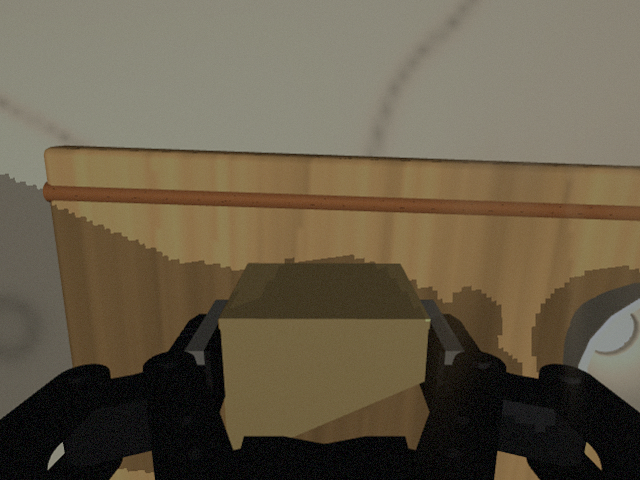

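Wedge A is gripped (gap 59.2 mm); the picture shows its top edge at (220-429, 319) between the pads. Lifting and checking its pose in the hand.

carry_out(
  rows=[
    {"tx": 0, "ty": 0, "tz": 15, "ax": 0, "ay": 0, "az": 0, "grip": 50},
    {"tx": 0, "ty": 0, "tz": 30, "ax": 0, "ay": 0, "az": 0, "grip": 50},
    {"tx": 0, "ty": 0, "tz": 40, "ax": 0, "ay": 0, "az": 0, "grip": 50},
    {"tx": 0, "ty": 5, "tz": 40, "ax": 0, "ay": 0, "az": 3, "grip": 50},
    {"tx": 0, "ty": 20, "tz": 30, "ax": 0, "ay": 0, "az": 8, "grip": 50},
    {"tx": 0, "ty": 25, "tz": 10, "ax": 0, "ay": 0, "az": 8, "grip": 50},
    {"tx": 0, "ty": 25, "tz": 0, "ax": 0, "ay": 0, "az": 8, "grip": 50},
    {"tx": 0, "ty": 25, "tz": 0, "ax": 0, "ay": 0, "az": 8, "grip": 50},
    {"tx": 0, "ty": 25, "tz": 0, "ax": 0, "ay": 0, "az": 8, "grip": 50},
    {"tx": 0, "ty": 25, "tz": 0, "ax": 0, "ay": 0, "az": 8, "grip": 50},
    {"tx": 0, "ty": 25, "tz": 0, "ax": 0, "ay": 0, "az": 8, "grip": 50},
    {"tx": 0, "ty": 25, "tz": 0, "ax": 0, "ay": 0, "az": 8, "grip": 50},
  ],
)

```text
time_s: 6.2
ee_pos: [0.5275, 0.083, 0.1994]
orientation: [0.832, 3.029, 0.0]
force: [-0.6, -0.2, -1.6]
finger_gap: 0.0594
```

```bash
python3 snap.py w5; cat > plan.py <<'E'
import sys
from h import *
from cell import get_obs
def goal(xyz_tray_mm,tray,tooly=+1):
    R=trayR(tray[3]); t=tray[:3]
    Rg=np.c_[-R[:,0]*tooly,R[:,1]*tooly,-R[:,2]]
    return t+R@(np.array(xyz_tray_mm)/1000),Rg
def delta(xyz,tray):
    o=get_obs(); p,Rg=goal(xyz,tray)
    R=Rn.from_rotvec(o["orientation"]).as_matrix()
    print("goal",(p*1000).round(1),"shift",((p-o["ee_pos"])*1000).round(1),"turn deg",np.degrees(Rn.from_matrix(Rg@R.T).as_rotvec()).round(2))
    print("now in tray frame",((o["ee_pos"]-tray[:3])@trayR(tray[3])*1000).round(1))
    print("tray x,z axes",trayR(tray[3])[:,0].round(3),trayR(tray[3])[:,2].round(3))
if __name__=="__main__":
    delta(list(map(float,sys.argv[1].split(","))),np.load("pics/tray.npy"))
E
cp pics/tray_w1.npy pics/tray.npy; python3 plan.py 14,0,85
```

```text
6.2 [0.5275 0.083  0.1994] ty yaw 59.28 tz [ 6.e-04 -0.e+00 -1.e+00] q6 [-0.09 -0.1  -0.17  1.51  0.    0.45] F [-0.6 -0.2 -1.6] gap 0.0593719567425988
goal [523.6 219.4 133.4] shift [ -3.6 133.4 -66. ] turn deg [ -5.4  -28.04  38.02]
now in tray frame [  30.3 -132.4  151.1]
tray x,z axes [0.873 0.134 0.469] [-0.464 -0.071  0.883]
```

carry_out(
  rows=[
    {"tx": 0, "ty": 22, "tz": 0, "ax": 0, "ay": 0, "az": 8, "grip": 50},
    {"tx": 0, "ty": 22, "tz": 0, "ax": 0, "ay": 0, "az": 8, "grip": 50},
    {"tx": 0, "ty": 22, "tz": 0, "ax": 0, "ay": 0, "az": 8, "grip": 50},
    {"tx": 0, "ty": 22, "tz": 0, "ax": 0, "ay": 0, "az": 8, "grip": 50},
    {"tx": 0, "ty": 22, "tz": 0, "ax": 0, "ay": 0, "az": 7.4, "grip": 50},
    {"tx": -1, "ty": 12, "tz": -5, "ax": 1.06, "ay": -6.92, "az": 0, "grip": 50},
    {"tx": -1, "ty": 11, "tz": -5, "ax": 1.06, "ay": -6.92, "az": 0, "grip": 50},
    {"tx": -1, "ty": 0, "tz": -6, "ax": 1.06, "ay": -6.92, "az": 0, "grip": 50},
    {"tx": -1, "ty": 0, "tz": -6, "ax": 1.06, "ay": -6.92, "az": 0, "grip": 50},
    {"tx": 0, "ty": 0, "tz": -4, "ax": 0, "ay": 0, "az": 0, "grip": 50},
    {"tx": 0, "ty": 0, "tz": 0, "ax": 0, "ay": 0, "az": 0, "grip": 50},
  ],
)

```text
time_s: 7.35
ee_pos: [0.5233, 0.2147, 0.1745]
orientation: [-0.195, 2.672, 0.05]
force: [1.1, -0.1, -0.5]
finger_gap: 0.0596
```

```bash
python3 snap.py w6;  python3 plan.py 14,0,85
```

```text
7.35 [0.5233 0.2147 0.1745] ty yaw 98.37 tz [ 0.4417  0.0676 -0.8946] q6 [ 0.16 -0.63 -0.71  1.03 -0.    0.01] F [ 1.1 -0.1 -0.5] gap 0.059571600840017835
goal [523.6 219.4 133.4] shift [ -1.1   4.7 -42.4] turn deg [ 0.04 -1.4   0.36]
now in tray frame [ 34.3  -4.8 122.3]
tray x,z axes [0.873 0.134 0.469] [-0.464 -0.071  0.883]
```

View pics/w6.png

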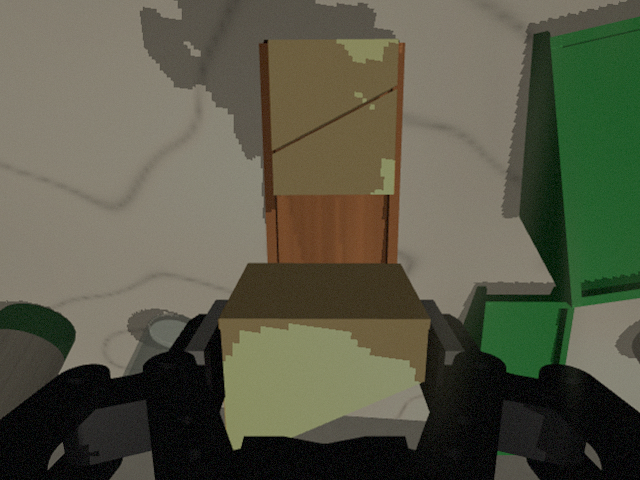

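The held wedge is visible: top edge (220-429, 319), bottom edge of the flat side (247-402, 264). Behind it the tray spans columns 262-404, with the packed block ending at row 193. I'll fit both in this one picture to get their relative pose.

```bash
cat > inhand.py <<'E'
import sys,pickle
from h import *
def inhand(name,thick_left,guess,box=(195,245,455,435)):
    """wedge pose in tool frame via depth+edges: fit planes top and flat side, ends from gap"""
    o,c,p,d=pickle.load(open(f"pics/{name}.pkl","rb"))
    Rt=Rn.from_rotvec(o["orientation"]).as_matrix()
    W=cloud(c,d); T=(W-o["ee_pos"])@Rt   # tool frame
    return o,c,p,d,T
if __name__=="__main__":
    o,c,p,d,T=inhand(sys.argv[1],1,None)
    def plane(box):
        a,b,e,f=box; q=T[b:f,a:e].reshape(-1,3); q=q[np.isfinite(q[:,0])]
        ctr=np.median(q,0); q=q[np.linalg.norm(q-ctr,axis=1)<.04]
        for _ in range(3):
            ctr=q.mean(0); n=np.linalg.svd(q-ctr,full_matrices=False)[2][2]; r=(q-ctr)@n; q=q[abs(r)<2.5*r.std()+1e-4]
        return ctr*1000,n*np.sign(n[np.argmax(abs(n))]),r.std()*1000,len(q)
    print("top",plane((235,328,400,385))); print("flat",plane((250,272,400,310)))
    # corner pixels
    g=cv2.cvtColor(p,cv2.COLOR_RGB2GRAY)
    cv2.imwrite("pics/ih.png",cv2.resize(p[250:400,200:450,::-1],None,fx=3.2,fy=3.2,interpolation=cv2.INTER_CUBIC))
E
python3 inhand.py w6; python3 inhand.py w5; python3 inhand.py w4
python3 - <<'E'
from fittray import *
x=fit("w6",(245,30,420,256),x0=(.551,.224,.052,np.radians(8.7))); np.save("pics/tray_w6.npy",x)
E
```

```text
top (array([  2.58497197,  -2.05268923, -30.37791254]), array([ 0.00663698, -0.00214494,  0.99997567]), np.float64(0.5342982705161761), 9270)
flat (array([14.75472924,  0.17160958, -9.18129178]), array([9.99992799e-01, 3.76695647e-03, 4.60456863e-04]), np.float64(0.23316992106069098), 5658)
top (array([  2.49201388,  -2.26621554, -30.15151099]), array([ 0.0047538 , -0.00115249,  0.99998804]), np.float64(0.5368365805373632), 9301)
flat (array([14.66937048, -0.05784461, -8.96402489]), array([9.99992488e-01, 3.85250741e-03, 4.25904680e-04]), np.float64(0.2264959880689515), 5662)
top (array([  2.1545178 ,  -2.38381513, -30.11869618]), array([ 7.07413735e-03, -9.77506867e-04,  9.99974500e-01]), np.float64(0.5279437323122226), 9268)
flat (array([14.3143262 , -0.14248735, -8.86327749]), array([ 9.99991849e-01,  4.01921920e-03, -3.85093272e-04]), np.float64(0.2324188243004183), 5649)
w6 xyz [550.96 223.66  51.48] yaw 8.63 end -2.8 dy 0.08 (np.float64(178.390625), np.float64(647.546875), np.float64(0.5889748474104922), np.float64(0.5893612792357006), np.int64(5356), np.int64(12330)) 846.7646426503367
```

View pics/ih.png

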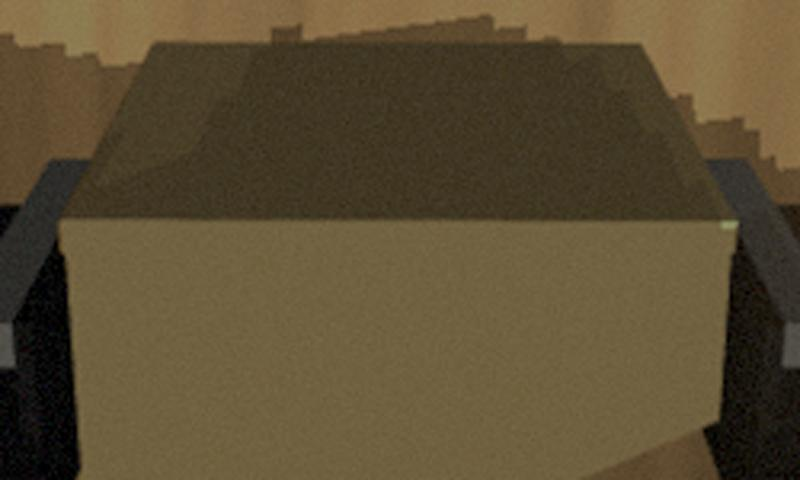

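```bash
python3 -c "
import numpy as np
a=np.load('pics/tray_w1.npy');b=np.load('pics/tray_w6.npy');np.save('pics/tray.npy',(a+b)/2)"; python3 plan.py 15.2,0,72; python3 plan.py 15.2,0,24|head -1
```

```text
goal [530.7 220.6 122.3] shift [  6.    5.8 -53.5] turn deg [ 0.04 -1.4   0.31]
now in tray frame [ 34.3  -4.8 122.5]
tray x,z axes [0.873 0.133 0.469] [-0.464 -0.071  0.883]
goal [553.  223.9  80. ] shift [ 28.3   9.2 -95.9] turn deg [ 0.04 -1.4   0.31]
```

carry_out(
  rows=[
    {"tx": 1, "ty": 1, "tz": -9, "ax": 0, "ay": -1.4, "az": 0.3, "grip": 50},
    {"tx": 1, "ty": 1, "tz": -12, "ax": 0, "ay": 0, "az": 0, "grip": 50},
    {"tx": 1, "ty": 1, "tz": -12, "ax": 0, "ay": 0, "az": 0, "grip": 50},
    {"tx": 1.5, "ty": 1.5, "tz": -12, "ax": 0, "ay": 0, "az": 0, "grip": 50},
    {"tx": 1.5, "ty": 1.3, "tz": -8.5, "ax": 0, "ay": 0, "az": 0, "grip": 50},
    {"tx": 0, "ty": 0, "tz": 0, "ax": 0, "ay": 0, "az": 0, "grip": 50},
    {"tx": 0, "ty": 0, "tz": 0, "ax": 0, "ay": 0, "az": 0, "grip": 50},
  ],
)

```text
time_s: 8.1
ee_pos: [0.5296, 0.2207, 0.1201]
orientation: [-0.202, 2.647, 0.049]
force: [0.7, 0.1, -1.7]
finger_gap: 0.0594
```

```bash
python3 snap.py w7;  python3 plan.py 15.2,0,26; python3 inhand.py w7; python3 - <<'E'
from fittray import *
x=fit("w7",(215,0,450,256),x0=(.551,.224,.052,np.radians(8.7))); np.save("pics/tray_w7.npy",x)
E
```

```text
8.1 [0.5296 0.2207 0.1201] ty yaw 98.7 tz [ 0.4636  0.0702 -0.8833] q6 [ 0.17 -0.62 -0.81  0.89 -0.01  0.02] F [ 0.7  0.1 -1.7] gap 0.05941680418301338
goal [552.1 223.8  81.7] shift [ 22.2   3.1 -39. ] turn deg [ 0.04  0.02 -0.03]
now in tray frame [13.8  0.3 71. ]
tray x,z axes [0.873 0.133 0.469] [-0.464 -0.071  0.883]
top (array([  2.59339086,  -2.04300804, -30.38196954]), array([ 0.00736163, -0.00177179,  0.99997133]), np.float64(0.5292977822886186), 9301)
flat (array([14.77301652,  0.13032812, -9.21602353]), array([9.99992167e-01, 3.91449324e-03, 5.84566258e-04]), np.float64(0.22991106002447884), 5657)
w7 xyz [551.07 223.72  51.3 ] yaw 8.71 end -1.84 dy 0.01 (np.float64(134.34375), np.float64(306.234375), 20.0, np.float64(0.804462703044212), np.int64(0), np.int64(20421)) 12459.992932217678
```

View pics/w7.png

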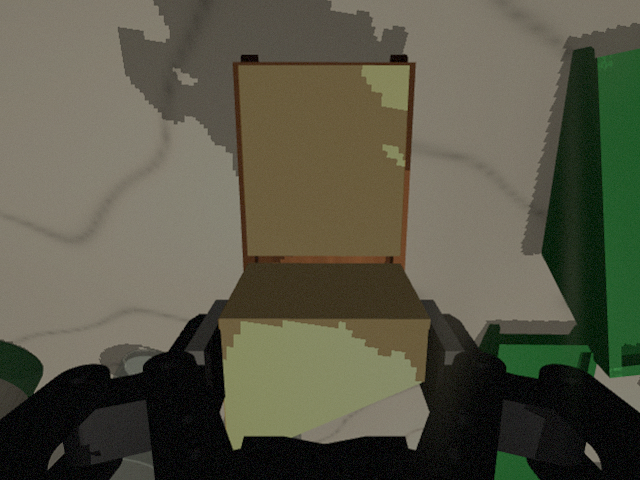

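The held wedge is lined up with the packed block (both centred near column 325) with the free slot just below it. Descending to about 4 mm above the floor.

carry_out(
  rows=[
    {"tx": 3, "ty": 0.4, "tz": -2, "ax": 0, "ay": 0, "az": 0, "grip": 50},
    {"tx": 4, "ty": 0.6, "tz": -7.6, "ax": 0, "ay": 0, "az": 0, "grip": 50},
    {"tx": 4, "ty": 0.6, "tz": -7.6, "ax": 0, "ay": 0, "az": 0, "grip": 50},
    {"tx": 4, "ty": 0.5, "tz": -7.6, "ax": 0, "ay": 0, "az": 0, "grip": 50},
    {"tx": 4, "ty": 0.5, "tz": -7.6, "ax": 0, "ay": 0, "az": 0, "grip": 50},
    {"tx": 4, "ty": 0.5, "tz": -7.6, "ax": 0, "ay": 0, "az": 0, "grip": 50},
    {"tx": 0, "ty": 0, "tz": 0, "ax": 0, "ay": 0, "az": 0, "grip": 50},
    {"tx": 0, "ty": 0, "tz": 0, "ax": 0, "ay": 0, "az": 0, "grip": 50},
  ],
)

```text
time_s: 8.95
ee_pos: [0.5525, 0.2237, 0.0799]
orientation: [-0.202, 2.647, 0.049]
force: [-0.7, -0.3, -0.2]
finger_gap: 0.059
```

```bash
python3 snap.py w8;  python3 plan.py 15.2,0,20.5; python3 inhand.py w8
```

```text
8.95 [0.5525 0.2237 0.0799] ty yaw 98.7 tz [ 0.4634  0.0701 -0.8834] q6 [ 0.17 -0.51 -0.81  0.78 -0.01  0.02] F [-0.7 -0.3 -0.2] gap 0.059020754894308844
goal [554.6 224.2  76.9] shift [ 1.9  0.4 -3.5] turn deg [ 0.05  0.   -0.03]
now in tray frame [15.1 -0.1 24.5]
tray x,z axes [0.873 0.133 0.469] [-0.464 -0.071  0.883]
top (array([  2.58834501,  -2.05324376, -30.3905312 ]), array([ 0.00436679, -0.001594  ,  0.9999892 ]), np.float64(0.5356080551250678), 9276)
flat (array([ 20.70189861,   0.1329031 , -24.67827636]), array([ 5.12471338e-01, -8.30757912e-04,  8.58703929e-01]), np.float64(1.5446643362403871), 5636)
```

View pics/w8.png

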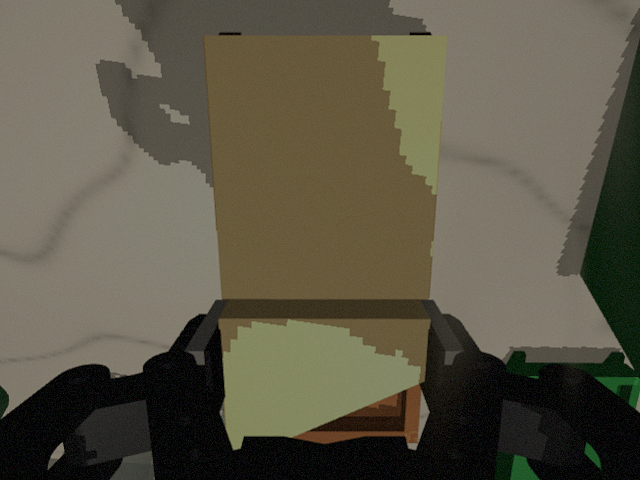

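The held wedge's top edge (row 319) is still above the packed tops (edge at row 299), and a narrow gap remains between the flat faces. Measuring that gap.

```bash
python3 - <<'E'
from inhand import *
o,c,p,d,T=inhand("w8",1,0)
for u in (240,325,410):
    for v in (285,292,297,299,301,304,317,320,325): print(u,v,(T[v,u]*1000).round(1),p[v,u])
E
```

```text
240 285 [ 23.1 -24.1 -26.3] [106  91  60]
240 292 [ 20.8 -24.3 -26. ] [108  95  64]
240 297 [ 18.6 -24.7 -24.5] [107  93  63]
240 299 [ 15.3 -26.1 -18.1] [67 57 31]
240 301 [ 14.9 -26.  -18.8] [53 46 26]
240 304 [ 14.9 -25.6 -21. ] [58 44 25]
240 317 [ 14.7 -23.9 -29.8] [52 42 22]
240 320 [ 13.7 -24.  -29.5] [105  90  60]
240 325 [ 12.6 -23.9 -30.5] [106  89  61]
325 285 [ 23.2   0.3 -26.5] [103  88  55]
325 292 [ 21.    0.3 -26.4] [103  91  60]
325 297 [ 19.7   0.3 -27. ] [104  91  60]
325 299 [ 14.9   0.3 -17.2] [79 69 44]
325 301 [ 15.    0.3 -19. ] [63 54 36]
325 304 [ 14.3   0.3 -19.6] [61 53 34]
325 317 [ 14.5   0.3 -29.4] [51 46 25]
325 320 [ 13.8   0.3 -29.8] [106  92  65]
325 325 [ 12.9   0.3 -31. ] [125 122  86]
410 285 [ 23.   24.8 -26. ] [103  87  58]
410 292 [ 21.1  24.8 -26.5] [103  89  58]
410 297 [ 19.5  24.8 -26.6] [107  91  61]
410 299 [ 13.8  27.4 -14.7] [73 62 36]
410 301 [ 14.7  26.7 -18.2] [58 47 31]
410 304 [ 14.2  26.5 -19.5] [56 47 30]
410 317 [ 14.7  24.5 -29.8] [61 54 35]
410 320 [ 13.7  24.6 -29.6] [105  90  61]
410 325 [ 12.9  24.3 -31.1] [101  90  60]
```

carry_out(
  rows=[
    {"tx": -0.5, "ty": -0.1, "tz": -2, "ax": 0, "ay": 0, "az": 0, "grip": 50},
    {"tx": -0.5, "ty": -0.1, "tz": -1.9, "ax": 0, "ay": 0, "az": 0, "grip": 50},
    {"tx": 0.5, "ty": 0.1, "tz": -0.9, "ax": 0, "ay": 0, "az": 0, "grip": 50},
    {"tx": 0, "ty": 0, "tz": 0, "ax": 0, "ay": 0, "az": 0, "grip": 50},
    {"tx": 0, "ty": 0, "tz": 0, "ax": 0, "ay": 0, "az": 0, "grip": 50},
  ],
)

```text
time_s: 9.5
ee_pos: [0.5522, 0.2237, 0.0755]
orientation: [-0.202, 2.646, 0.049]
force: [0.1, -0.2, 0.3]
finger_gap: 0.0593
```

```bash
python3 snap.py w9;  python3 plan.py 15.2,0,20.5; python3 - <<'E'
from inhand import *
o,c,p,d,T=inhand("w9",1,0)
for u in (240,325,410):
    for v in (285,295,300,303,306,309,312,315,318,321,325,335): print(u,v,(T[v,u]*1000).round(1),p[v,u])
E
```

```text
9.5 [0.5522 0.2237 0.0755] ty yaw 98.7 tz [ 0.4641  0.0702 -0.883 ] q6 [ 0.17 -0.51 -0.82  0.77 -0.01  0.02] F [ 0.1 -0.2  0.3] gap 0.059335994205928444
goal [554.6 224.2  76.9] shift [2.5 0.5 1.4] turn deg [ 0.05  0.   -0.02]
now in tray frame [12.3 -0.1 20.5]
tray x,z axes [0.873 0.133 0.469] [-0.464 -0.071  0.883]
240 285 [ 24.6 -23.3 -30.1] [103  88  57]
240 295 [ 22.  -23.3 -31. ] [105  90  61]
240 300 [ 20.  -23.6 -29.9] [107  93  62]
240 303 [ 19.  -23.7 -29.7] [103  90  60]
240 306 [ 18.6 -23.5 -30.8] [103  90  55]
240 309 [ 17.8 -23.5 -31. ] [106  92  61]
240 312 [ 14.9 -24.5 -26.8] [71 59 37]
240 315 [ 14.6 -24.2 -28.2] [61 53 37]
240 318 [ 14.6 -23.8 -30.2] [85 72 50]
240 321 [ 13.4 -24.  -29.6] [107  92  64]
240 325 [ 12.5 -24.  -30.2] [104  93  60]
240 335 [  9.4 -24.1 -30.5] [121 120  81]
325 285 [ 24.8   0.3 -30.7] [100  87  55]
325 295 [ 21.9   0.3 -30.9] [102  87  57]
325 300 [ 20.2   0.3 -30.4] [103  90  60]
325 303 [ 19.4   0.3 -30.5] [101  89  58]
325 306 [ 18.9   0.3 -31.5] [105  92  59]
325 309 [ 17.4   0.3 -30.2] [104  91  58]
325 312 [ 14.6   0.3 -26.2] [71 61 41]
325 315 [ 14.9   0.3 -28.7] [56 45 26]
325 318 [ 15.    0.3 -30.9] [76 66 42]
325 321 [ 13.6   0.3 -30.1] [103  90  60]
325 325 [ 12.5   0.3 -30.3] [103  87  61]
325 335 [  9.5   0.3 -30.6] [132 137 100]
410 285 [ 24.8  23.8 -30.7] [105  91  62]
410 295 [ 21.5  24.1 -29.8] [102  90  59]
410 300 [ 20.1  24.1 -30.1] [104  91  59]
410 303 [ 19.1  24.2 -30. ] [102  90  55]
410 306 [ 18.4  24.2 -30.4] [103  90  58]
410 309 [ 17.6  24.2 -30.6] [101  87  56]
410 312 [ 14.7  25.1 -26.3] [68 59 39]
410 315 [ 14.4  24.9 -27.7] [55 47 31]
410 318 [ 14.9  24.3 -30.7] [62 54 33]
410 321 [ 14.4  24.1 -31.7] [104  89  60]
410 325 [ 13.   24.3 -31.4] [101  87  53]
410 335 [  9.9  24.5 -31.3] [103  88  61]
```

View pics/w9.png

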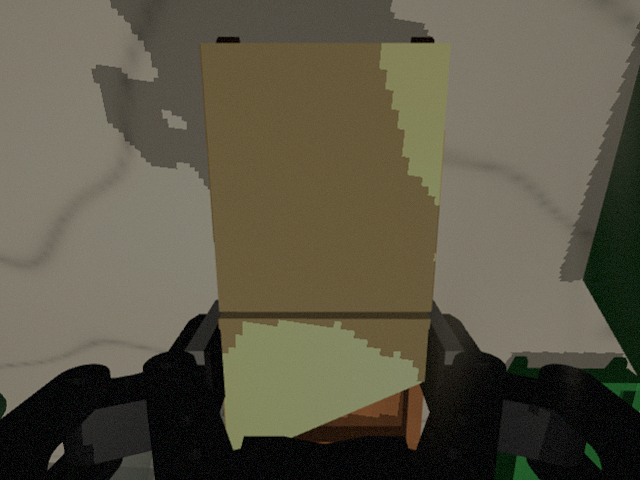

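Tops are level and about a 2 mm gap remains (rows 311-318). Closing it a little and settling onto the floor.

carry_out(
  rows=[
    {"tx": -0.6, "ty": -0.1, "tz": -0.3, "ax": 0, "ay": 0, "az": 0, "grip": 50},
    {"tx": 0.3, "ty": 0, "tz": -0.5, "ax": 0, "ay": 0, "az": 0, "grip": 50},
    {"tx": 0, "ty": 0, "tz": 0, "ax": 0, "ay": 0, "az": 0, "grip": 50},
    {"tx": 0, "ty": 0, "tz": 0, "ax": 0, "ay": 0, "az": 0, "grip": 50},
  ],
)

```text
time_s: 9.95
ee_pos: [0.5518, 0.2236, 0.0749]
orientation: [-0.202, 2.646, 0.049]
force: [-4.9, -0.5, 4.2]
finger_gap: 0.0592
```

Contact: about 6 N up along the tray normal. Releasing gently and backing off along the tool axis.

carry_out(
  rows=[
    {"tx": 0, "ty": 0, "tz": 0, "ax": 0, "ay": 0, "az": 0, "grip": 62},
    {"tx": 0, "ty": 0, "tz": 0, "ax": 0, "ay": 0, "az": 0, "grip": 67},
    {"tx": 0, "ty": 0, "tz": 0, "ax": 0, "ay": 0, "az": 0, "grip": 72},
    {"tx": 0, "ty": 0, "tz": 0, "ax": 0, "ay": 0, "az": 0, "grip": 75},
    {"tx": -2.3, "ty": -0.4, "tz": 4.4, "ax": 0, "ay": 0, "az": 0, "grip": 75},
    {"tx": -7, "ty": -1, "tz": 13, "ax": 0, "ay": 0, "az": 0, "grip": 75},
    {"tx": -12, "ty": -2, "tz": 23, "ax": 0, "ay": 0, "az": 0, "grip": 80},
    {"tx": -14, "ty": -2, "tz": 26, "ax": 0, "ay": 0, "az": 0, "grip": 85},
    {"tx": -14, "ty": -2, "tz": 26, "ax": 0, "ay": 0, "az": 0, "grip": 85},
    {"tx": -5, "ty": -1, "tz": 9, "ax": 0, "ay": 0, "az": 0, "grip": 85},
    {"tx": 0, "ty": 0, "tz": 0, "ax": 0, "ay": 0, "az": 0, "grip": 85},
  ],
)

```text
time_s: 11.05
ee_pos: [0.4983, 0.2154, 0.1782]
orientation: [-0.201, 2.643, 0.05]
force: [-0.4, 0.6, 0.6]
finger_gap: 0.0853
```

```bash
python3 snap.py w10
```

```text
11.05 [0.4983 0.2154 0.1782] ty yaw 98.7 tz [ 0.4671  0.0709 -0.8814] q6 [ 0.17 -0.76 -0.79  1.05 -0.01  0.02] F [-0.4  0.6  0.6] gap 0.08529783764106319
```

View pics/w10.png

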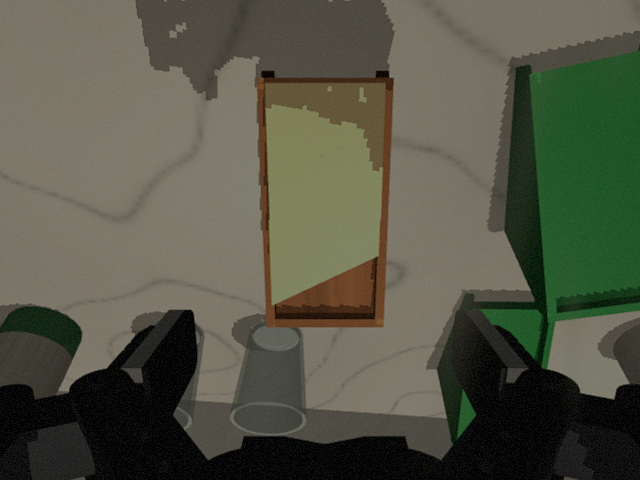

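The third wedge sits flush: slant edge from (272,304) to (378,257), with the free slot below it at (340,290). Measuring it in the tray.

```bash
cat > fit3.py <<'E'
import sys,pickle
from h import *
def fit3(name,box,x0):
    o,c,p,d=pickle.load(open(f"pics/{name}.pkl","rb"))
    a,b,e,f=box
    P=p[b:f,a:e]; w=cloud(c,d)[b:f,a:e]
    hsv=cv2.cvtColor(P,cv2.COLOR_RGB2HSV)
    y=(hsv[...,0]>19)&(hsv[...,1]>65)&(w[...,2]>.02); br=(hsv[...,0]<17)&(hsv[...,1]>110)&(w[...,2]>.02)
    y=cv2.medianBlur(y.astype(np.uint8),5)>0
    U=cv2.morphologyEx((y|br).astype(np.uint8),cv2.MORPH_CLOSE,np.ones((3,3)))
    def cost(q,full=False):
        R=trayR(q[3]); t=q[:3]
        L=boxpts(-80,80,-40,40,0,10)@R.T+t
        m=q[4]*1000; dy=q[5]*1000
        pol=np.array([[-74,-30+dy],[-74,30+dy],[m+2.5,30+dy],[m+32.5,-30+dy]])
        B=np.vstack([np.c_[pol,np.zeros(4)],np.c_[pol,np.full(4,50)]])/1000@R.T+t
        pl,pb=proj(c,L),proj(c,B)
        ru=rast([pl,pb],box); rb=rast([pb],box)
        s1=np.abs(ru-U).sum(); s2=np.abs(rb-y).sum()
        loc=(w-t)@R; ok=np.isfinite(loc[...,0])
        T=ok&(abs(loc[...,0]+.03)<.028)&(abs(loc[...,1])<.025)&(abs(loc[...,2]-.05)<.015)
        mt=np.median(loc[T][:,2])-.05 if T.sum()>20 else .02
        if full: return s1,s2,mt*1000,loc,y
        return s1+s2+mt**2/.001**2*30
    x=np.r_[x0[:4],.015,0]
    for k in range(3):
        r=minimize(cost,x,method="Nelder-Mead",options=dict(initial_simplex=x+np.vstack([np.zeros(6),np.diag([.003,.003,.003,.02,.003,.001])]),xatol=1e-6,fatol=1e-3,maxiter=800)); x=r.x
    F=cost(x,True)
    print(name,"xyz",(x[:3]*1000).round(2),"yaw",np.degrees(x[3]).round(2),"mid3 x",(x[4]*1000).round(2),"dy",(x[5]*1000).round(2),F[:3])
    return x,F
if __name__=="__main__":
    x,F=fit3(sys.argv[1],tuple(map(int,sys.argv[2].split(","))),np.load("pics/tray.npy"))
    loc,y=F[3],F[4]
    t=y&(abs(loc[...,2]-.05)<.006); q=loc[t]
    for nm,s in(("low",q[:,0]<-.05),("high",(q[:,0]>-.03)&(q[:,0]<-.008)),("third",(q[:,0]>.002)&(q[:,0]<.02))):
        s=q[s]; A=np.c_[s[:,:2],np.ones(len(s))]; print(nm,np.median(s[:,2]).round(4),"slopes deg",np.degrees(np.linalg.lstsq(A,s[:,2],rcond=None)[0][:2]).round(2))
    np.save("pics/tray_"+sys.argv[1]+".npy",x)
E
python3 fit3.py w10 250,60,410,340
```

```text
w10 xyz [550.99 223.7   51.45] yaw 8.66 mid3 x 12.24 dy -0.42 (np.float64(787.546875), np.float64(949.34375), np.float64(0.6382837032681138))
low 0.0506 slopes deg [-0.04  0.02]
high 0.0506 slopes deg [ 0.13 -0.01]
third 0.0506 slopes deg [ 0.02 -0.05]
```

```bash
python3 - <<'E'
from h import *
import pickle
o,c,p,d=pickle.load(open("pics/w10.pkl","rb"))
x=np.load("pics/tray_w10.npy");R=trayR(x[3]);t=x[:3]
im=cv2.resize(p[60:340,240:420,::-1],None,fx=2.1*1,fy=2.1,interpolation=cv2.INTER_CUBIC)
hsv=cv2.cvtColor(p,cv2.COLOR_RGB2HSV);w=cloud(c,d)
y=(hsv[...,0]>19)&(hsv[...,1]>65)&(w[...,2]>.02);br=(hsv[...,0]<17)&(hsv[...,1]>110)&(w[...,2]>.02)
m=np.zeros_like(p);m[y]=(0,255,255);m[br]=(0,0,255)
m=cv2.resize(m[60:340,240:420],None,fx=2.1,fy=2.1,interpolation=0)
def line(L):
    q=proj(c,np.array(L)/1000@R.T+t); q=((q-[240-.5,60-.5])*2.1-.5).round().astype(int)
    for i in (im,m): cv2.polylines(i,[q.reshape(-1,1,2)],True,(255,0,255),1)
line([[-80,-40,10],[-80,40,10],[80,40,10],[80,-40,10]])
mm=x[4]*1000
line([[-74,-30,50],[-74,30,50],[mm+2.5,30,50],[mm+32.5,-30,50]])
line([[mm+2.5,30,0],[mm+32.5,-30,0],[74,-34,0],[74,34,0]])
cv2.imwrite("pics/ov.png",np.hstack([im,m]))
E
```

```text
(no output)
```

View pics/ov.png

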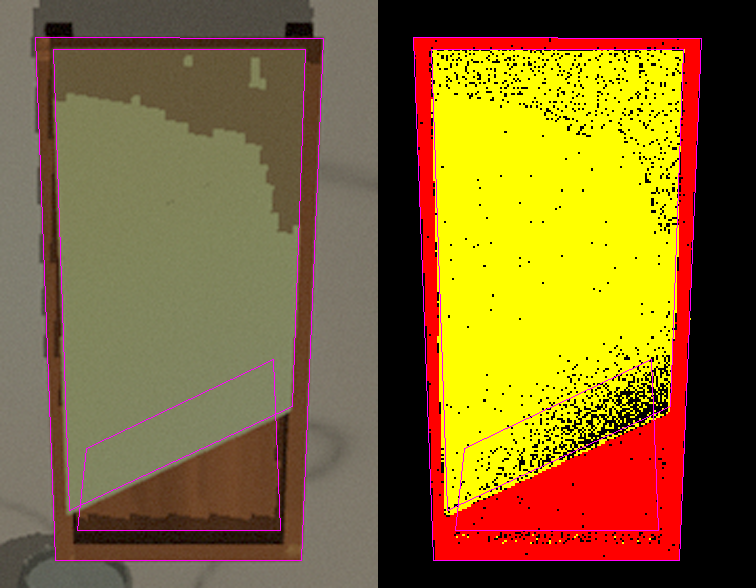

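Tray fit is tight; all three tops are coplanar (slopes under 0.15°). The third wedge's mid is at x ≈ 13 mm, flush with the packed block, which is slid fully down. Next is wedge B.

carry_out(
  rows=[
    {"tx": 0, "ty": -15, "tz": 12, "ax": -1.06, "ay": 6.92, "az": 0, "grip": 85},
    {"tx": 0, "ty": -20, "tz": 12, "ax": -1.06, "ay": 6.92, "az": 0, "grip": 85},
    {"tx": 0, "ty": -20, "tz": 12, "ax": -1.06, "ay": 6.92, "az": 0, "grip": 85},
    {"tx": 0, "ty": -25, "tz": 6, "ax": -1.06, "ay": 6.92, "az": 0, "grip": 85},
    {"tx": -3, "ty": -38, "tz": 0, "ax": 0, "ay": 0, "az": -8, "grip": 85},
    {"tx": -3, "ty": -40, "tz": 0, "ax": 0, "ay": 0, "az": -8, "grip": 85},
    {"tx": -3, "ty": -40, "tz": 0, "ax": 0, "ay": 0, "az": -8, "grip": 85},
    {"tx": -3, "ty": -40, "tz": 0, "ax": 0, "ay": 0, "az": -8, "grip": 85},
    {"tx": -3, "ty": -40, "tz": 0, "ax": 0, "ay": 0, "az": -8, "grip": 85},
    {"tx": -3, "ty": -40, "tz": 0, "ax": 0, "ay": 0, "az": -8, "grip": 85},
    {"tx": -3, "ty": -40, "tz": 0, "ax": 0, "ay": 0, "az": -8, "grip": 85},
    {"tx": -3, "ty": -40, "tz": 0, "ax": 0, "ay": 0, "az": -8, "grip": 85},
  ],
)

```text
time_s: 12.3
ee_pos: [0.4729, -0.1841, 0.2154]
orientation: [-1.466, -2.779, 0.003]
force: [0.4, 0.5, 0.1]
finger_gap: 0.085
```

carry_out(
  rows=[
    {"tx": -2, "ty": -40, "tz": -10, "ax": 0, "ay": 0, "az": -8, "grip": 85},
    {"tx": -2, "ty": -30, "tz": -20, "ax": 0, "ay": 0, "az": -8, "grip": 85},
    {"tx": 0, "ty": -15, "tz": -25, "ax": 0, "ay": 0, "az": -8, "grip": 85},
    {"tx": 0, "ty": 0, "tz": -20, "ax": 0, "ay": 0, "az": 0, "grip": 85},
    {"tx": 0, "ty": 0, "tz": 0, "ax": 0, "ay": 0, "az": 0, "grip": 85},
    {"tx": 0, "ty": 0, "tz": 0, "ax": 0, "ay": 0, "az": 0, "grip": 85},
  ],
)

```text
time_s: 12.9
ee_pos: [0.4691, -0.2669, 0.1415]
orientation: [-2.003, -2.419, 0.004]
force: [-1.1, -0.2, 0.9]
finger_gap: 0.085
```

```bash
python3 snap.py w11
```

```text
12.9 [ 0.4691 -0.2669  0.1415] ty yaw 10.75 tz [-0.0021 -0.0018 -1.    ] q6 [-0.76 -0.08 -0.25  1.4  -0.    0.62] F [-1.1 -0.2  0.9] gap 0.08498749819411885
```

View pics/w11.png

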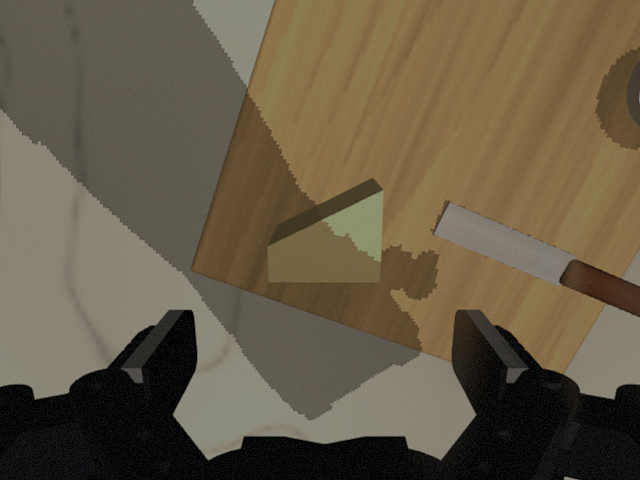

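Wedge B: top face (268-383, 192-283), thick end right, slant side up. The knife at (450-640, 205-310) is clear of the finger at (470,340).

```bash
python3 fitwedge.py w11 250,165,405,300 .4687 -.265
```

```text
w11 xy [ 468.53 -264.91] yaw 10.37 res 0.0276 ztop 0.06478628679493541 zboard 0.014822450137613142
  grasp y -4 [ 469.2 -268.8] d mm [ 0.2 -1.9] tool-y err deg -0.38390014966032027
  grasp y -6 [ 469.6 -270.8] d mm [ 0.5 -3.9] tool-y err deg -0.38390014966032027
```

carry_out(
  force=40,
  rows=[
    {"tx": 0.3, "ty": -1.9, "tz": -15, "ax": 0, "ay": 0, "az": -0.4, "grip": 85},
    {"tx": 0.2, "ty": -2, "tz": -28, "ax": 0, "ay": 0, "az": 0, "grip": 85},
    {"tx": 0, "ty": 0, "tz": -30, "ax": 0, "ay": 0, "az": 0, "grip": 85},
    {"tx": 0, "ty": 0, "tz": -25, "ax": 0, "ay": 0, "az": 0, "grip": 85},
    {"tx": 0, "ty": 0, "tz": -12, "ax": 0, "ay": 0, "az": 0, "grip": 85},
    {"tx": 0, "ty": 0, "tz": 0, "ax": 0, "ay": 0, "az": 0, "grip": 75},
    {"tx": 0, "ty": 0, "tz": 0, "ax": 0, "ay": 0, "az": 0, "grip": 65},
    {"tx": 0, "ty": 0, "tz": 0, "ax": 0, "ay": 0, "az": 0, "grip": 55},
    {"tx": 0, "ty": 0, "tz": 0, "ax": 0, "ay": 0, "az": 0, "grip": 50},
    {"tx": 0, "ty": 0, "tz": 0, "ax": 0, "ay": 0, "az": 0, "grip": 50},
  ],
)

```text
time_s: 13.95
ee_pos: [0.471, -0.2722, 0.0345]
orientation: [2.009, 2.409, -0.005]
force: [0.2, -0.3, 6.4]
finger_gap: 0.0594
```

```bash
python3 snap.py w12
```

```text
13.95 [ 0.471  -0.2722  0.0345] ty yaw 10.33 tz [ 0.0018 -0.0055 -1.    ] q6 [-0.76 -0.01 -0.38  1.2  -0.    0.63] F [ 0.2 -0.3  6.4] gap 0.0593827719675163
```

View pics/w12.png

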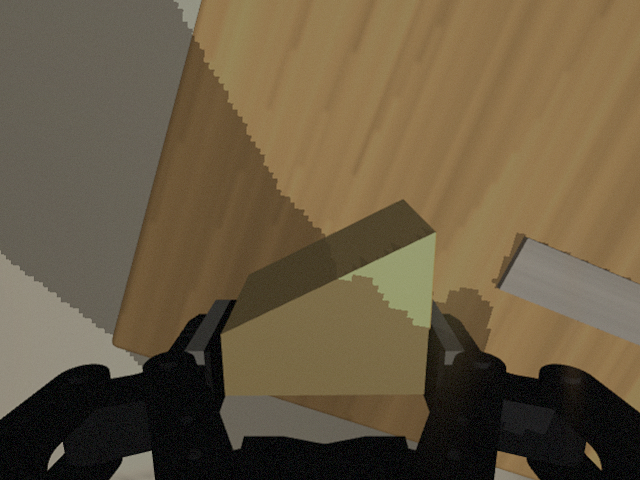

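Wedge B is gripped: gap 59.4 mm, top face (222-435, 233-395). Lifting and carrying it over.

carry_out(
  rows=[
    {"tx": 0, "ty": 0, "tz": 15, "ax": 0, "ay": 0, "az": 0, "grip": 50},
    {"tx": 0, "ty": 0, "tz": 35, "ax": 0, "ay": 0, "az": 0, "grip": 50},
    {"tx": 0, "ty": 10, "tz": 40, "ax": 0, "ay": 0, "az": 2, "grip": 50},
    {"tx": 5, "ty": 30, "tz": 25, "ax": 0, "ay": 0, "az": 8, "grip": 50},
    {"tx": 6, "ty": 40, "tz": 15, "ax": 0, "ay": 0, "az": 8, "grip": 50},
    {"tx": 6, "ty": 40, "tz": 10, "ax": 0, "ay": 0, "az": 8, "grip": 50},
    {"tx": 6, "ty": 40, "tz": 10, "ax": 0, "ay": 0, "az": 8, "grip": 50},
    {"tx": 6, "ty": 40, "tz": 5, "ax": 0, "ay": 0, "az": 8, "grip": 50},
    {"tx": 6, "ty": 40, "tz": 0, "ax": 0, "ay": 0, "az": 8, "grip": 50},
    {"tx": 6, "ty": 40, "tz": 0, "ax": 0, "ay": 0, "az": 8, "grip": 50},
    {"tx": 6, "ty": 40, "tz": 0, "ax": 0, "ay": 0, "az": 8, "grip": 50},
    {"tx": 6, "ty": 40, "tz": 0, "ax": 0, "ay": 0, "az": 8, "grip": 50},
  ],
)

```text
time_s: 15.2
ee_pos: [0.523, 0.0905, 0.189]
orientation: [0.146, 3.134, -0.002]
force: [0.4, -1.1, -1.8]
finger_gap: 0.0593
```

carry_out(
  rows=[
    {"tx": 7, "ty": 40, "tz": 0, "ax": 0, "ay": 0, "az": 8, "grip": 50},
    {"tx": 7, "ty": 35, "tz": 0, "ax": 0, "ay": 0, "az": 6.35, "grip": 50},
    {"tx": 6, "ty": 25, "tz": 0, "ax": 1.06, "ay": -6.92, "az": 0, "grip": 50},
    {"tx": 6, "ty": 20, "tz": 0, "ax": 1.06, "ay": -6.92, "az": 0, "grip": 50},
    {"tx": 6, "ty": 12, "tz": 0, "ax": 1.06, "ay": -6.92, "az": 0, "grip": 50},
    {"tx": 3, "ty": 5, "tz": 0, "ax": 1.06, "ay": -6.92, "az": 0, "grip": 50},
    {"tx": 0, "ty": 0, "tz": 0, "ax": 0, "ay": 0, "az": 0, "grip": 50},
    {"tx": 0, "ty": 0, "tz": 0, "ax": 0, "ay": 0, "az": 0, "grip": 50},
  ],
)

```text
time_s: 16.0
ee_pos: [0.5576, 0.2256, 0.1889]
orientation: [-0.2, 2.644, 0.049]
force: [0.1, -0.1, -1.6]
finger_gap: 0.0589
```

```bash
python3 -c "
import numpy as np
np.save('pics/tray.npy',np.load('pics/tray_w10.npy'))"; python3 snap.py w13; python3 plan.py 59.5,0,80
```

```text
16.0 [0.5576 0.2256 0.1889] ty yaw 98.66 tz [ 0.4662  0.0704 -0.8819] q6 [ 0.17 -0.54 -0.63  0.98 -0.01  0.02] F [ 0.1 -0.1 -1.6] gap 0.05885557163471648
goal [565.8 226.  150. ] shift [  6.7   0.5 -40.3] turn deg [0.   0.22 0.04]
now in tray frame [ 72.5   0.5 118.7]
tray x,z axes [0.873 0.133 0.469] [-0.464 -0.071  0.883]
```

View pics/w13.png

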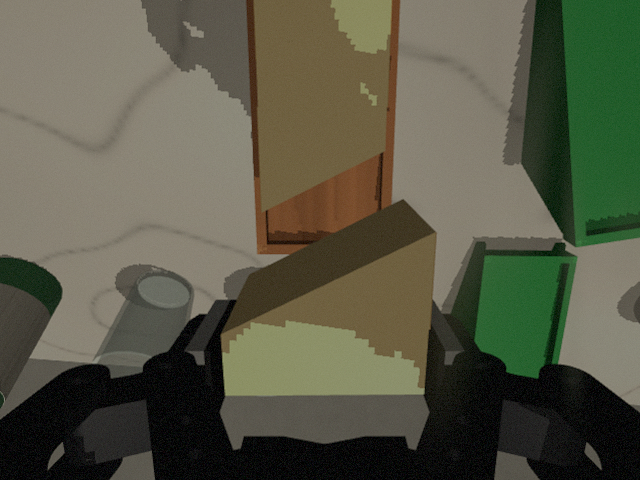

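Held wedge B: slant top edge (222,333)-(435,233), flat top edge at row 395. Tray below it: the third wedge's slant edge (264,210)-(383,152), the upper wall at row 245. Measuring B in the hand relative to the slot.

```bash
cat > ih2.py <<'E'
import sys
from inhand import *
name=sys.argv[1]
o,c,p,d,T=inhand(name,1,0)
q=T[310:380,240:410].reshape(-1,3); q=q[np.isfinite(q[:,0])&(abs(q[:,2]-np.median(q[:,2]))<.004)]
A=np.c_[q[:,:2],np.ones(len(q))]; co=np.linalg.lstsq(A,q[:,2],rcond=None)[0]; zt=np.median(q[:,2]); print("top z",zt*1000,"slopes deg",np.degrees(co[:2]).round(2))
# fit top-face trapezoid by depth mask: points within 3mm of top plane
Rt=Rn.from_rotvec(o["orientation"]).as_matrix()
box=(200,180,455,430);a,b,e,f=box
hsv=cv2.cvtColor(p,cv2.COLOR_RGB2HSV)[b:f,a:e]
m=(abs(T[b:f,a:e,2]-zt)<.0035)&(hsv[...,1]>60)&(hsv[...,0]>18)
m=cv2.medianBlur(m.astype(np.uint8),5)
g=p[b:f,a:e].astype(float).sum(2)
def model(q):
    th=q[2]; R=np.array([[np.cos(th),-np.sin(th)],[np.sin(th),np.cos(th)]])
    # wedge x->tool y, wedge y->tool x  (mirror since z flips)
    t=np.c_[TR[:,1],TR[:,0]]@R.T+q[:2]
    X=np.c_[t,np.full(4,zt)]@Rt.T+o["ee_pos"]
    return proj(c,X)
def cost(q): return np.abs(rast([model(q)],box)-m).sum()
best=None
x=np.array([.0075,0,0.])
for k in range(3):
    r=minimize(cost,x,method="Nelder-Mead",options=dict(initial_simplex=x+np.vstack([np.zeros(3),np.diag([.003,.003,.03])]))); x=r.x
print("wedge mid in tool x,y mm",(x[:2]*1000).round(2),"rot deg",np.degrees(x[2]).round(2),r.fun,m.sum())
# direct edges: flat top edge row by gradient, columns 260..400
K=c["K"]
def ray2tool(u,v,z):
    n=cv2.undistortPoints(np.array([[[u,v]]],float),K,np.array([c["k1"],0,0,0,0.])).ravel()
    dirw=c["R"].T@np.array([n[0],n[1],1]); cw=-c["R"].T@c["t"]
    dt=Rt.T@dirw; ct=Rt.T@(cw-o["ee_pos"]); s=(z-ct[2])/dt[2]; return (ct+s*dt)*1000
gs=cv2.GaussianBlur(p.astype(np.float32).sum(2),(5,5),0)
for u in (270,320,370): 
    col=gs[370:420,u]; r_=370+np.argmax(abs(np.diff(col)))+.5; print("flat edge",u,r_,ray2tool(u,r_,zt).round(2))
h=cv2.cvtColor(p,cv2.COLOR_RGB2HSV)
print("slant pts",ray2tool(222,333,zt).round(1),ray2tool(435,233,zt).round(1))
print("third slant top edge (TCP now)",)
E
python3 ih2.py w13; python3 ih2.py w12
python3 - <<'E'
from h import *
import sys; sys.argv=["x","w13"]
from inhand import *
o,c,p,d,T=inhand("w13",1,0)
t=np.load("pics/tray.npy"); R=trayR(t[3]); loc=(cloud(c,d)-t[:3])@R*1000
hsv=cv2.cvtColor(p,cv2.COLOR_RGB2HSV)
for v in range(150,215,6):
    # edge along column direction at several columns
    pass
for u in (280,300,320,340,360,375):
    g=cv2.GaussianBlur(p.astype(np.float32),(3,3),0); cb=g[130:220,u]; s=cb[:,1]/cb[:,0]  # G/R ratio: yellow high, brown low
    i=np.where(s<0.72)[0][0]; v=130+i
    print(u,v,"above edge",loc[v-3,u].round(1),"below",loc[v+4,u].round(1))
E
```

```text
top z nan slopes deg [0. 0.]
wedge mid in tool x,y mm [7.5 0. ] rot deg 0.0 0.0 0
flat edge 270 395.5 [nan nan nan]
flat edge 320 394.5 [nan nan nan]
flat edge 370 394.5 [nan nan nan]
slant pts [nan nan nan] [nan nan nan]
third slant top edge (TCP now)
top z nan slopes deg [0. 0.]
wedge mid in tool x,y mm [7.5 0. ] rot deg 0.0 0.0 0
flat edge 270 394.5 [nan nan nan]
flat edge 320 411.5 [nan nan nan]
flat edge 370 394.5 [nan nan nan]
slant pts [nan nan nan] [nan nan nan]
third slant top edge (TCP now)
280 204 above edge [ 40.1 -20.8  50.9] below [ 53.8 -26.3  -0.2]
300 194 above edge [ 35.  -10.9  52.4] below [ 47.5 -13.9   0.8]
320 184 above edge [30.4 -1.2 50.1] below [41.6 -1.7 -0.5]
340 174 above edge [25.7  8.5 49.5] below [35.4 10.3  0.8]
360 164 above edge [20.7 18.  51. ] below [29.4 22.1  0.7]
375 156 above edge [16.9 24.9 51.7] below [24.8 31.   0. ]
  return _methods._mean(a, axis=axis, dtype=dtype,
  ret = ret.dtype.type(ret / rcount)
h.py:29: RuntimeWarning: invalid value encountered in cast
  cv2.fillConvexPoly(m,np.round(h).astype(np.int32),1)
  return _methods._mean(a, axis=axis, dtype=dtype,
  ret = ret.dtype.type(ret / rcount)
h.py:29: RuntimeWarning: invalid value encountered in cast
  cv2.fillConvexPoly(m,np.round(h).astype(np.int32),1)
```

```bash
sed -i 's/np.median(q\[:,2\])) *<.004/np.nanmedian(q[:,2]))<.004/' ih2.py; python3 ih2.py w13; python3 ih2.py w12
```

```text
top z -30.697198308920917 slopes deg [-0.29 -0.15]
wedge mid in tool x,y mm [8.41 0.07] rot deg -0.62 928.90625 24291
flat edge 270 395.5 [-10.4  -16.12 -30.7 ]
flat edge 320 394.5 [-10.05  -1.2  -30.7 ]
flat edge 370 394.5 [-10.05  13.71 -30.7 ]
slant pts [ 10.2 -29.1 -30.7] [ 39.7  29.7 -30.7]
third slant top edge (TCP now)
top z -30.43937137758823 slopes deg [-0.31 -0.14]
wedge mid in tool x,y mm [ 8.06 -0.31] rot deg -0.45 943.375 24303
flat edge 270 394.5 [-10.35 -16.48 -30.44]
flat edge 320 411.5 [-16.28  -1.59 -30.44]
flat edge 370 394.5 [-10.38  13.34 -30.44]
slant pts [  9.9 -29.5 -30.4] [ 39.3  29.3 -30.4]
third slant top edge (TCP now)
```

B's mid is 7.4 mm from the TCP toward the slant side, top 30.6 mm above the TCP. Going to tray x = 59.4 and then down.

carry_out(
  rows=[
    {"tx": 1.3, "ty": 0.1, "tz": -7, "ax": 0, "ay": 0.2, "az": 0, "grip": 50},
    {"tx": 1.4, "ty": 0.1, "tz": -9, "ax": 0, "ay": 0, "az": 0, "grip": 50},
    {"tx": 1.4, "ty": 0.1, "tz": -9, "ax": 0, "ay": 0, "az": 0, "grip": 50},
    {"tx": 1.3, "ty": 0.1, "tz": -8, "ax": 0, "ay": 0, "az": 0, "grip": 50},
    {"tx": 1.3, "ty": 0.1, "tz": -7.3, "ax": 0, "ay": 0, "az": 0, "grip": 50},
    {"tx": 0, "ty": 0, "tz": 0, "ax": 0, "ay": 0, "az": 0, "grip": 50},
    {"tx": 0, "ty": 0, "tz": 0, "ax": 0, "ay": 0, "az": 0, "grip": 50},
  ],
)

```text
time_s: 16.75
ee_pos: [0.5646, 0.2262, 0.1472]
orientation: [-0.2, 2.647, 0.05]
force: [0.8, -0.6, -0.6]
finger_gap: 0.0593
```

```bash
python3 snap.py w14; python3 plan.py 59.4,0,30;python3 plan.py 59.4,0,24|head -1
```

```text
16.75 [0.5646 0.2262 0.1472] ty yaw 98.66 tz [ 0.4638  0.0706 -0.8831] q6 [ 0.17 -0.5  -0.68  0.9  -0.01  0.02] F [ 0.8 -0.6 -0.6] gap 0.05926596484463931
goal [588.9 229.5 105.8] shift [ 24.1   3.2 -41.9] turn deg [-0.    0.02  0.01]
now in tray frame [57.6  0.4 78.4]
tray x,z axes [0.873 0.133 0.469] [-0.464 -0.071  0.883]
goal [591.7 229.9 100.5] shift [ 26.9   3.6 -47.2] turn deg [-0.    0.02  0.01]
```

View pics/w14.png

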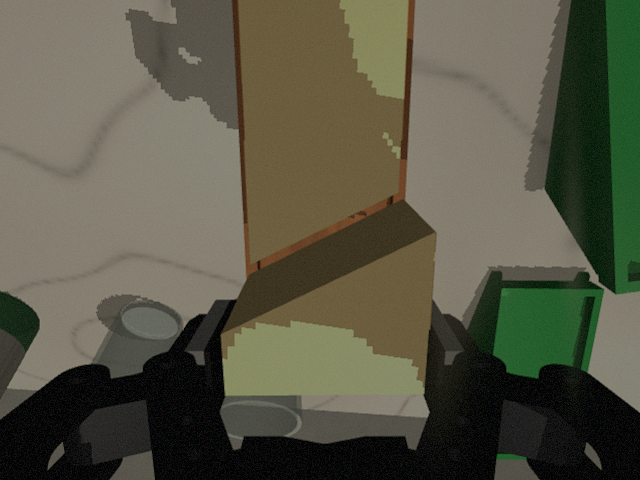

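The slanting sides run parallel with a strip of free floor between them at (325,230). Descending to about 10 mm above the floor.

carry_out(
  rows=[
    {"tx": 3.5, "ty": 0.5, "tz": -3, "ax": 0, "ay": 0, "az": 0, "grip": 50},
    {"tx": 4.2, "ty": 0.6, "tz": -7.8, "ax": 0, "ay": 0, "az": 0, "grip": 50},
    {"tx": 4.2, "ty": 0.6, "tz": -7.8, "ax": 0, "ay": 0, "az": 0, "grip": 50},
    {"tx": 4.2, "ty": 0.5, "tz": -7.8, "ax": 0, "ay": 0, "az": 0, "grip": 50},
    {"tx": 4.1, "ty": 0.5, "tz": -7.8, "ax": 0, "ay": 0, "az": 0, "grip": 50},
    {"tx": 4.1, "ty": 0.5, "tz": -7.8, "ax": 0, "ay": 0, "az": 0, "grip": 50},
    {"tx": 0, "ty": 0, "tz": 0, "ax": 0, "ay": 0, "az": 0, "grip": 50},
    {"tx": 0, "ty": 0, "tz": 0, "ax": 0, "ay": 0, "az": 0, "grip": 50},
  ],
)

```text
time_s: 17.6
ee_pos: [0.5889, 0.2294, 0.105]
orientation: [-0.2, 2.647, 0.05]
force: [-0.4, -0.7, -1.2]
finger_gap: 0.0595
```

```bash
python3 snap.py w15; python3 plan.py 59.4,0,21
```

```text
17.6 [0.5889 0.2294 0.105 ] ty yaw 98.65 tz [ 0.4635  0.0705 -0.8833] q6 [ 0.17 -0.39 -0.68  0.8  -0.01  0.02] F [-0.4 -0.7 -1.2] gap 0.059472640281250405
goal [593.1 230.1  97.9] shift [ 4.   0.7 -7.7] turn deg [-0.    0.01  0.01]
now in tray frame [59.4 -0.1 29.7]
tray x,z axes [0.873 0.133 0.469] [-0.464 -0.071  0.883]
```

View pics/w15.png

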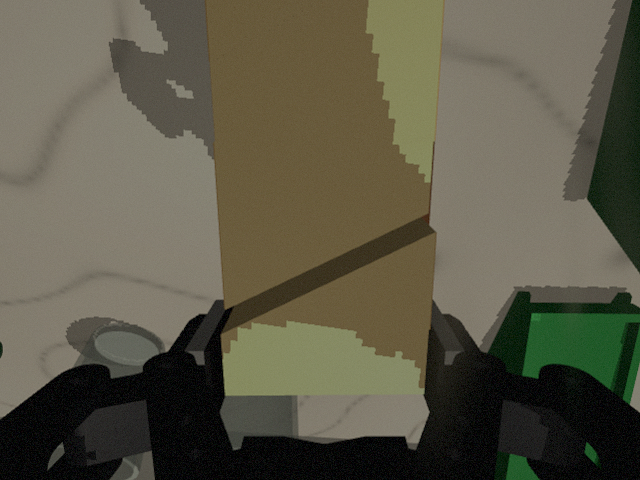

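Still parallel and centred, with the gap visible at (325,265). Lowering the last 9 mm.

carry_out(
  rows=[
    {"tx": 1.4, "ty": 0.2, "tz": -2.7, "ax": 0, "ay": 0, "az": 0, "grip": 50},
    {"tx": 1.4, "ty": 0.2, "tz": -2.7, "ax": 0, "ay": 0, "az": 0, "grip": 50},
    {"tx": 1.2, "ty": 0.2, "tz": -2.3, "ax": 0, "ay": 0, "az": 0, "grip": 50},
    {"tx": 0, "ty": 0, "tz": 0, "ax": 0, "ay": 0, "az": 0, "grip": 50},
    {"tx": 0, "ty": 0, "tz": 0, "ax": 0, "ay": 0, "az": 0, "grip": 50},
  ],
)

```text
time_s: 18.15
ee_pos: [0.593, 0.23, 0.0976]
orientation: [-0.2, 2.646, 0.05]
force: [-0.2, 0.3, -1.5]
finger_gap: 0.0587
```

```bash
python3 snap.py w16; python3 plan.py 59.4,0,20; python3 - <<'E'
from inhand import *
o,c,p,d,T=inhand("w16",1,0)
for nm,(a,b,e,f) in dict(held=(260,335,400,380),third=(240,220,330,255)).items():
    q=T[b:f,a:e].reshape(-1,3); print(nm,"z",np.nanmedian(q[:,2])*1000)
E
```

```text
18.15 [0.593  0.23   0.0976] ty yaw 98.65 tz [ 0.4639  0.0706 -0.883 ] q6 [ 0.17 -0.37 -0.68  0.78 -0.01  0.02] F [-0.2  0.3 -1.5] gap 0.058670782671299014
goal [593.6 230.2  97. ] shift [ 0.5  0.2 -0.8] turn deg [0.   0.   0.01]
now in tray frame [59.3 -0.1 20.9]
tray x,z axes [0.873 0.133 0.469] [-0.464 -0.071  0.883]
held z -30.673401614462563
third z -29.815182769994614
```

View pics/w16.png

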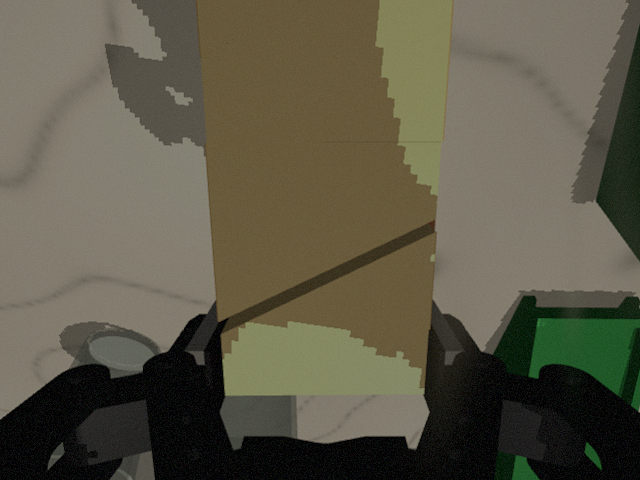

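carry_out(
  rows=[
    {"tx": -0.7, "ty": -0.1, "tz": -0.4, "ax": 0, "ay": 0, "az": 0, "grip": 50},
    {"tx": 0.3, "ty": 0, "tz": -0.6, "ax": 0, "ay": 0, "az": 0, "grip": 50},
    {"tx": 0.2, "ty": 0, "tz": -0.4, "ax": 0, "ay": 0, "az": 0, "grip": 50},
    {"tx": 0, "ty": 0, "tz": 0, "ax": 0, "ay": 0, "az": 0, "grip": 50},
    {"tx": 0, "ty": 0, "tz": 0, "ax": 0, "ay": 0, "az": 0, "grip": 50},
  ],
)

```text
time_s: 18.7
ee_pos: [0.5927, 0.23, 0.0966]
orientation: [-0.2, 2.646, 0.05]
force: [-5.5, -1.4, 3.5]
finger_gap: 0.0593
```

Floor contact again (about 6 N along the normal). Releasing and backing out.

carry_out(
  rows=[
    {"tx": 0, "ty": 0, "tz": 0, "ax": 0, "ay": 0, "az": 0, "grip": 62},
    {"tx": 0, "ty": 0, "tz": 0, "ax": 0, "ay": 0, "az": 0, "grip": 67},
    {"tx": 0, "ty": 0, "tz": 0, "ax": 0, "ay": 0, "az": 0, "grip": 72},
    {"tx": 0, "ty": 0, "tz": 0, "ax": 0, "ay": 0, "az": 0, "grip": 75},
    {"tx": -2.3, "ty": -0.4, "tz": 4.4, "ax": 0, "ay": 0, "az": 0, "grip": 75},
    {"tx": -7, "ty": -1, "tz": 13, "ax": 0, "ay": 0, "az": 0, "grip": 75},
    {"tx": -14, "ty": -2, "tz": 26, "ax": 0, "ay": 0, "az": 0, "grip": 80},
    {"tx": -18, "ty": -2, "tz": 26, "ax": 0, "ay": 0, "az": 0, "grip": 85},
    {"tx": -24, "ty": -3, "tz": 22, "ax": 0, "ay": 0, "az": 0, "grip": 85},
    {"tx": -20, "ty": -3, "tz": 12, "ax": 0, "ay": 0, "az": 0, "grip": 85},
    {"tx": 0, "ty": 0, "tz": 0, "ax": 0, "ay": 0, "az": 0, "grip": 85},
    {"tx": 0, "ty": 0, "tz": 0, "ax": 0, "ay": 0, "az": 0, "grip": 85},
  ],
)

```text
time_s: 19.9
ee_pos: [0.5079, 0.2186, 0.2005]
orientation: [-0.2, 2.644, 0.05]
force: [0.1, 0.5, 0.1]
finger_gap: 0.0851
```

```bash
python3 snap.py w17
```

```text
19.9 [0.5079 0.2186 0.2005] ty yaw 98.66 tz [ 0.4657  0.0709 -0.8821] q6 [ 0.18 -0.71 -0.73  1.07 -0.01  0.02] F [0.1 0.5 0.1] gap 0.08509364164226507
```

View pics/w17.png

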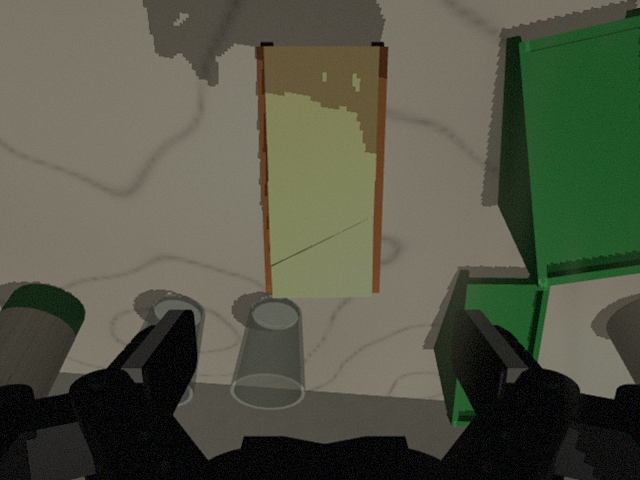

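The four wedges now fill the tray as a rectangle, and only a thin seam shows at (272,264)-(367,220). The gap closed further than I set, so I'll measure positions and flatness.

```bash
cat > fin.py <<'E'
import sys
from inhand import *
o,c,p,d,T=inhand(sys.argv[1],1,0)
t=np.load("pics/tray.npy"); R=trayR(t[3]); W=cloud(c,d); loc=(W-t[:3])@R*1000
hsv=cv2.cvtColor(p,cv2.COLOR_RGB2HSV)
y=(hsv[...,0]>18)&(hsv[...,1]>55)&(abs(loc[...,2]-50)<6)
q=loc[y]
for nm,s in(("low",(q[:,0]<-.055*1000)&(q[:,0]>-70)),("high",(q[:,0]>-25)&(q[:,0]<-8)),("third",(q[:,0]>2)&(q[:,0]<14)),("last",(q[:,0]>50)&(q[:,0]<62))):
    s=s&(abs(q[:,1])<26); s=q[s]; A=np.c_[s[:,:2],np.ones(len(s))]; print(nm,len(s),"z",np.median(s[:,2]).round(2),"slopes deg",np.degrees(np.linalg.lstsq(A,s[:,2],rcond=None)[0][:2]).round(2))
K=c["K"]
def ray(u,v,z):
    n=cv2.undistortPoints(np.array([[[u,v]]],float),K,np.array([c["k1"],0,0,0,0.])).ravel()
    dw=R.T@(c["R"].T@np.array([n[0],n[1],1])); ct=R.T@(-c["R"].T@c["t"]-t[:3])*1000; s=(z-ct[2])/dw[2]; return (ct+s*dw).round(1)
# ends of yellow in columns, width in rows
a,b,e,f=map(int,sys.argv[2].split(","))
ym=cv2.morphologyEx(((hsv[...,0]>18)&(hsv[...,1]>60)&(W[...,2]>.03)&np.isfinite(loc[...,0])).astype(np.uint8),cv2.MORPH_CLOSE,np.ones((3,3)))
ym=cv2.medianBlur(ym,5)
for u in np.linspace(a,e,4).astype(int):
    r=np.where(ym[b:f,u])[0]; print("col",u,"rows",b+r[0]-.5,b+r[-1]+.5,"low",ray(u,b+r[0]-.5,50),"high",ray(u,b+r[-1]+.5,50))
m=W[...,2]>.02
cv2.imwrite("pics/fin_crop.png",cv2.resize(p[b-20:f+20,a-40:e+40,::-1],None,fx=2.0,fy=2.0,interpolation=cv2.INTER_CUBIC))
E
python3 fin.py w17 285,30,365,310
python3 - <<'E'
import cv2,pickle
o,c,p,d=pickle.load(open("pics/w17.pkl","rb"))
cv2.imwrite("pics/z17.png",cv2.resize(p[190:320,240:400,::-1],None,fx=4.5,fy=4.5,interpolation=cv2.INTER_CUBIC))
E
```

```text
low 2944 z 50.72 slopes deg [-0.64  0.05]
high 2924 z 50.63 slopes deg [ 0.29 -0.06]
third 1906 z 50.61 slopes deg [-0.08 -0.03]
last 1605 z 50.64 slopes deg [ 0.19 -0.1 ]
col 285 rows 46.5 297.5 low [-73.9 -18.9  50. ] high [ 66.9 -22.4  50. ]
col 311 rows 46.5 296.5 low [-73.9  -5.4  50. ] high [66.3 -6.5 50. ]
col 338 rows 46.5 296.5 low [-73.9   8.7  50. ] high [66.3  9.9 50. ]
col 365 rows 46.5 283.5 low [-73.9  22.7  50. ] high [57.8 26.1 50. ]
```

View pics/z17.png

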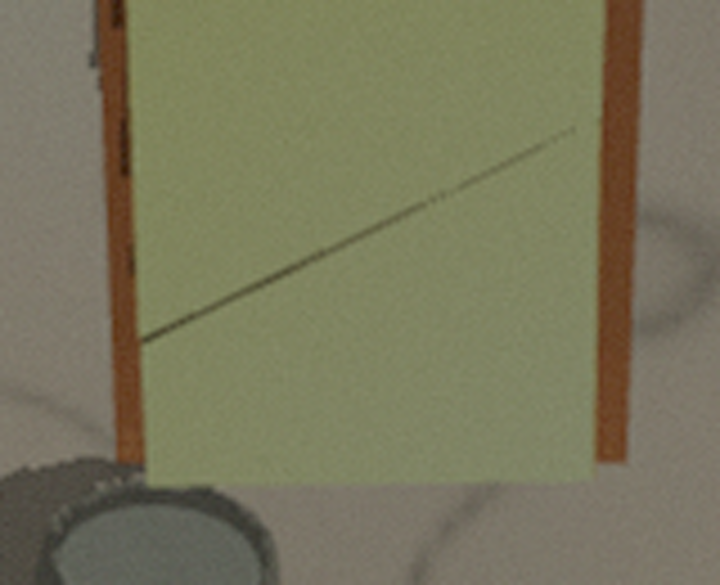

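The block measures x = -73.9 to 66.5 mm, 140.4 mm in all against 4 × 35 = 140, so all four are nested in contact, and all tops lie at z 50.6-50.7. On release the last wedge slid down against the third. I'll clear the arm, then check stability and the bystanders.

carry_out(
  rows=[
    {"tx": -3, "ty": -5, "tz": 15, "ax": -0.5, "ay": 3, "az": 0, "grip": 85},
    {"tx": -3, "ty": -30, "tz": 25, "ax": -1, "ay": 6, "az": 0, "grip": 85},
    {"tx": -3, "ty": -40, "tz": 15, "ax": -1, "ay": 6, "az": 0, "grip": 85},
    {"tx": -3, "ty": -40, "tz": 10, "ax": -1, "ay": 6, "az": 0, "grip": 85},
    {"tx": -3, "ty": -40, "tz": 0, "ax": -0.7, "ay": 6, "az": 0, "grip": 85},
    {"tx": 0, "ty": -40, "tz": 0, "ax": 0, "ay": 0, "az": 0, "grip": 85},
    {"tx": 0, "ty": -30, "tz": 0, "ax": 0, "ay": 0, "az": 0, "grip": 85},
    {"tx": 0, "ty": -15, "tz": 0, "ax": 0, "ay": 0, "az": 0, "grip": 85},
    {"tx": 0, "ty": 0, "tz": 0, "ax": 0, "ay": 0, "az": 0, "grip": 85},
  ],
)

```text
time_s: 20.85
ee_pos: [0.4928, -0.0236, 0.263]
orientation: [-0.233, 3.123, 0.0]
force: [-0.1, -0.1, 0.3]
finger_gap: 0.085
```

```bash
python3 snap.py s2 scene; python3 snap.py t2 top; python3 - <<'E'
from h import *
import pickle
o,c,p,d=pickle.load(open("pics/t2.pkl","rb"));W=cloud(c,d);d0=np.load("pics/top0_d.npy");W0=cloud(c,d0)
for nm,(u,v) in dict(wine=(362,140),jar=(405,140),t0=(263,140),t1=(307,135),ram=(411,197)).items():
    f=lambda A:np.nanmedian([x for x in A[v-12:v+12,u-12:u+12].reshape(-1,3) if x[2]>.02],0)
    print(nm,f(W0).round(4),f(W).round(4))
s=pickle.load(open("pics/s2.pkl","rb"))[2]
cv2.imwrite("pics/f.png",np.hstack([cv2.resize(p[180:300,220:300,::-1],(400,600),interpolation=2),cv2.resize(s[255:355,300:400,::-1],(400,600),interpolation=2)]))
E
```

```text
20.85 [ 0.4928 -0.0236  0.263 ] ty yaw 98.55 tz [ 9.5e-03  9.0e-04 -1.0e+00] q6 [-0.32 -0.22 -0.16  1.62  0.   -0.47] F [-0.1 -0.1  0.3] gap 0.08504305978793719
20.9 [ 0.4927 -0.0223  0.2633] ty yaw 98.61 tz [ 0.0099  0.0012 -1.    ] q6 [-0.31 -0.22 -0.16  1.63  0.   -0.46] F [-0.1 -0.5 -0.7] gap 0.08529804634509759
wine [ 0.7653 -0.0327  0.1222] [ 0.7652 -0.033   0.1219]
jar [ 0.7676 -0.1388  0.0738] [ 0.7674 -0.1387  0.0735]
t0 [0.798  0.2091 0.0655] [0.7979 0.2097 0.0639]
t1 [0.8088 0.0995 0.063 ] [0.8092 0.0995 0.063 ]
ram [ 0.6422 -0.1528  0.0347] [ 0.6389 -0.1375  0.0482]
```

View pics/f.png

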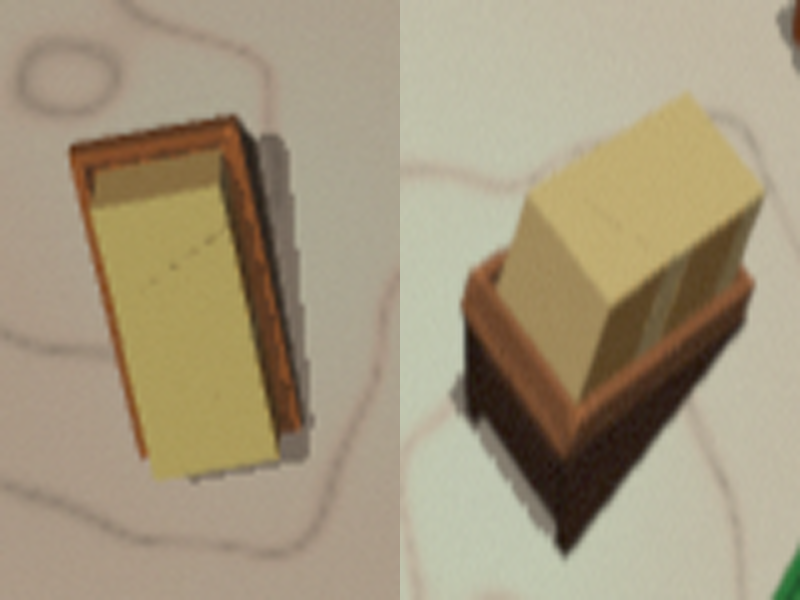

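View pics/s2.png

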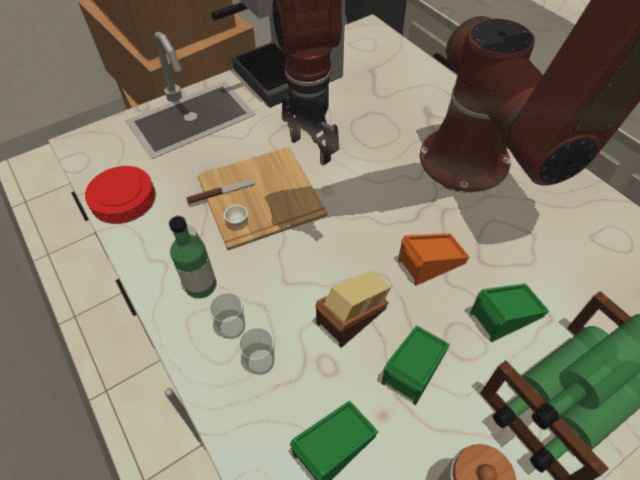

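The block is stable and flush in both views. Bystanders read the same apart from the ramekin's top-camera value, perhaps because the arm blocks the view; I'll check it in the scene camera.

```bash
python3 - <<'E'
from h import *
import pickle
o,c,p,d=pickle.load(open("pics/s2.pkl","rb"))
p0=cv2.imread("pics/scene0.png")[:,:,::-1]
a=p[195:235,215:260].astype(int);b=p0[195:235,215:260].astype(int); print("ramekin crop mean|diff|",abs(a-b).mean())
a=p[200:370,160:285].astype(int);b=p0[200:370,160:285].astype(int); print("wine+tumblers",abs(a-b).mean())
W=cloud(c,d);W0=cloud(c,np.load("pics/scene0_d.npy"))
f=lambda A:np.nanmedian(A[208:226,226:246].reshape(-1,3),0); print(f(W0),f(W))
t=pickle.load(open("pics/t2.pkl","rb"))[2]; cv2.imwrite("pics/t2c.png",cv2.resize(t[90:310,220:510,::-1],None,fx=2.5,fy=2.5))
E
```

```text
ramekin crop mean|diff| 5.557592592592592
wine+tumblers 6.702227450980392
[ 0.63902966 -0.15258113  0.03438374] [ 0.63915466 -0.15273593  0.03461683]
```

View pics/t2c.png

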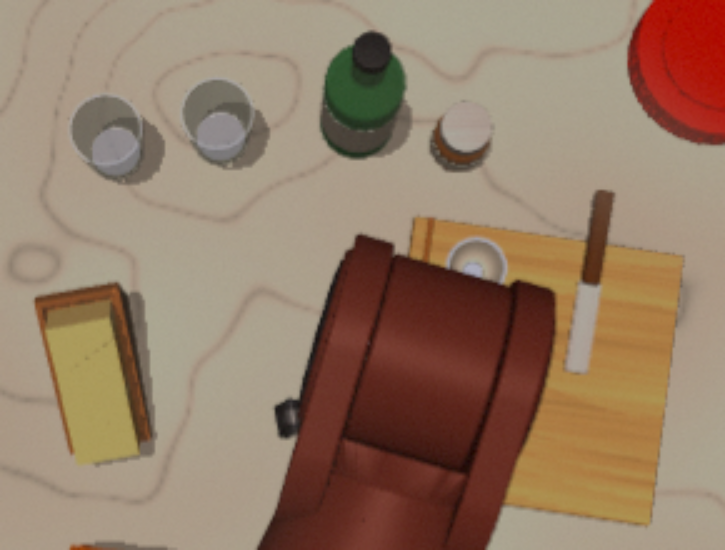

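```bash
python3 -c "
from cell import *
print(get_obs()['time_s']); print(sign_off())"
```

```text
20.95
the job is handed in; nothing more can be done
None
```

Both wedges are packed in the sloping wooden tray with the two that were already there. The four stand head to tail as one rectangle, and I handed the job in at 20.95 s.

**Moves:** The first wedge went next to the packed pair, thick end to the tray's -y. The second went above it, turned the other way round. Each was set down until the wrist felt the floor (about 6 N), then released.

**Last checks:**
- The four wedges measure 140.4 mm from end to end (4 × 35 = 140), so they are in contact, with only a hairline seam between the last two.
- Their tops are level with each other to about 0.1 mm, with tilt readings under 0.7°, so they stand flat.
- The bottle, jar, tumblers and ramekin have not moved. The top camera's ramekin reading disagreed because the arm blocked its view. The scene camera showed it within 0.3 mm of where it started.

**Off target:** After release the last wedge slid a few mm down the slope against the third one. By my fit the third wedge's mid point is at x ≈ 13–13.5 mm (slot 16) and the last one's at about 49 mm (slot 54). The spare 7 mm therefore lies by the upper wall. I left it because the block is tight and stable.

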